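Stop the shaker and hold its hood flap at the inspection mark

ROBOT

A 6-joint arm with a two-finger parallel gripper is mounted at the origin on the work surface. World frame = base frame: x ahead of the robot, y to its left, z up, the work surface at z = 0. Lengths are in m, angles in degrees, forces in N, time in s.
With the tool pointing down it reaches from about 0.275 to 0.85 m from the base axis. Payload 5.2 kg.
Tool frame: the origin (TCP) lies between the finger pads; the fingertips stand 11 mm ahead of it and the grasp point (between the pads) lies 8 mm behind it; y points along the fingers, x is the direction in which the jaws open and shut, and the axes are right-handed (so a half turn about y gives the same grasp; the last joint's range is limited). The gripper opens to 85 mm and grips with 20 to 120 N. Pads are 22 mm wide; open, the fingers measure 114 mm over their backs; the gripper's body (76 mm by 85 mm) begins 54 mm behind the grasp point. The pads swing forward as they close: fully open they stand 13 mm farther back than shut.
Start: joints at [60.86, 14.817, 87.949, -0, 77.235, -11.62], TCP at [0.166, 0.524, 0.216] pointing down, gripper open.
Joint ranges: [-179.93, 179.93], [-52.35, 119.4], [10.71, 147.94], [-69.91, 249.91], [12.55, 155.21], [-178.61, 178.61]. Speed limits (degrees/s): [147.25, 147.25, 180, 180, 180, 180].

INTERFACE

Orientations are given as a 3x3 rotation matrix whose columns are the frame's x, y, z axes.
In Python, from station import status, optics, job gives the robot as it stands.
- The arm moves only by the shell command python3 -m creep 'ROWS' [FORCE]. ROWS is JSON, a list of rows, each a list of 7 numbers: the shift along the tool's x, y, z in m, then the turn, a rotation vector about the tool's x, y, z in degrees, then the closure, from 0 (fully open) to 1 (shut). In form: [[tx, ty, tz, ax, ay, az, claw], ...]. A call has exactly 8 rows; each row is the pose to reach, as a shift and turn from the pose commanded when the call began, along the tool's axes at that moment; what a row does not reach only later rows make up. A row lasts 1/12 s, in which the tool goes at most 41.7 mm and 7.16 degrees, less where a joint would pass 70% of its speed; a pose out of reach is approached as far as the arm can. A call with a gripper value outside its range is refused whole. The fingers move at their own pace and stop on an object; FORCE is the grip in N (left out, the last holds). Time passes only in rows, so rows that repeat a pose let the fingers close, or fill a call up. It gives the time, the measured TCP pose, the force and the opening at its end, in the units of the state.
- status.get_obs(): the state, without advancing time (a new reading comes with each control period).
- optics.camera(name): name is "scene" or "side" or "wrist"; returns a dict with "img" (384x512x3 uint8, red, green, blue), "z_map" (384x512 float32, m along the optical axis (not along the pixel's ray), 0 where there is no reading), "fx", "fy", "cx", "cy" (pixels), "view" (4x4, takes a point from world to camera coordinates). Camera axes: x right, y up, looking along -z (the intrinsics and any distortion apply to the point x, -y, -z); pixel columns grow to the right and rows downward; lengths in m; the calibration is good to about 2 mm. A picture is of the moment at which its call begins.
- job.close_job(): hands the job in, once; it reports no verdict.
The state is a dict: "time_s": time; "qpos": joint angles; "qd": joint speeds; "joint_efforts": joint torques, N m; "tcp_pos": TCP position; "ee_rot": TCP orientation; "force": force on the tool from outside, world axes, zero at the start; "torque": the same for the moment, N m; "grip_width": finger opening in m.
Only numpy, scipy, OpenCV 4.12 (cv2) and the standard library are available. Lean on these libraries where they do the work, as an engineer would, in place of code of your own. Each camera call takes 0.05 s, during which the arm holds its last target.

TASK

Stop the shaker for an inspection: push the mushroom button on the stop box fully down and let it come up, then turn its head clockwise as far as it goes to reset it. After that lift the hood's hinged flap (it has a bar along its front) until it is in line with the index arm at its side, and finish while still holding it there, steady, with the fingers, because it falls shut if let go. Do not shift the index arm, and leave the jars, beaker, dishes and brush alone.

Things in the scene. Friction and masses are not known exactly. Their poses are not given: they have to be found in the camera images.
- shaker: fixed laboratory shaker: white base 260 (x) x 280 (y) x 75 mm high under a clear hood (160 x 240 mm, top at 155 mm) with jars inside. Origin: centre of its underside; x points from its front (control panel, robot side) to its back, z up. The hood's top is a hinged flap; its hinge pin is parallel to this y axis, through x = +90, z = 155 mm in this frame.
- flap: the hinged clear flap on the hood, 160 x 232 x 4 mm, aluminium edges. Origin: on the hinge pin, middle of its width; x axis along the flap, from its front towards the hinge; y along the hinge.
- flap_bar (a point): the flap's lifting bar: round steel, 12 mm thick, 110 mm long, parallel to the hinge, on two end arms 60 mm before the flap's edge (free gap behind it for a finger; it turns in the grip). Origin: its middle, 225 mm from the pin: in the shaker's frame, at flap angle a, x = 90 - 225 cos a, y = 0, z = 155 + 225 sin a mm. Its x axis points along the flap to the hinge.
- flap_angle (a joint): angle of the flap, rad: 0 = shut (level), grows as its front rises (about 1.35 at its stop). It weighs 0.25 to 0.5 kg in all and falls shut when let go.
- mark (a joint): angle of the index arm, rad, measured like the flap's: the angle at which to hold the flap. A thin black arm pivoted on the hinge pin just outside the hood's left (+y) side, next to a steel quadrant; stiff, it stays where it is set. Seen from the side, flap and index arm are parallel when the angles are equal.
- mark_tip (a point): tip of the index arm, 140 mm from the hinge pin, 141 mm to the shaker's +y side of its middle plane; a flat black pointer 32 x 20 x 10 mm ends there (index arm and quadrant stay below 280 mm above the table). Its x axis points along the arm to the hinge.
- stopbox: fixed grey stop box, 85 x 85 x 58 mm high, with a black mushroom button upright on its top. Origin: centre of its underside, z up.
- stop_top (a point): top centre of the mushroom button, 103.5 mm above the table when up. The head is round, 42 mm diameter and 20 mm thick (from 78 to 98 mm above the table), with a rib 34 x 8 x 5.5 mm across its top, on a stem 22 mm thick. This point's x axis lies along the rib and turns with the head.
- press (a joint): travel of the mushroom button, m: 0 = up, 0.006 = fully down. Its spring takes about 1 N to start and 5 N to be fully down; it comes up again by itself when let go.
- twist (a joint): turn of the mushroom head, rad: grows clockwise seen from above, up to its stop at 1.1; it stays where it is left (light friction, about 0.04 N m).
- jar_a: loose sample jar with screw lid, 60 mm diameter, 70 mm tall, origin under its centre; a bystander behind the stop box
- jar_b: the same kind of jar, a bystander in front of the shaker, at its right
- beaker: loose open glass beaker, 66 mm diameter, 85 mm tall, origin under its centre; a bystander behind the stop box
- dishes: loose stack of three flat dishes, 90 mm diameter, 44 mm tall, origin under its centre; a bystander in front of the shaker
- brush: loose cleaning brush 140 mm long lying flat; a bystander in front of the stop box
Mind the look-alikes: they are no part of the job. Leave any purple look-alike of the stopbox alone.

How it is judged:
By the outcome, as a careful person would: the job done as asked, in the order asked, and still so for the second after the job is handed in, while the arm keeps its last pose, push and grip.
It also fails if it takes over 66 s, if anything falls off the work surface, if the arm or the gripper's body presses on something with over 40 N, if the wrist force passes 120 N, or if a joint passes its speed limit or range.

## Working session

There is one attempt and no reset: what is moved stays moved. The work goes in short steps, Python scripts to look and compute and a shell command to move; the robot and the scene stay as the last step left them, time stands still between calls to the robot, and variables do not carry over. Pictures are saved under pics/ and viewed, and the job is handed in when it is done.

```bash
ls -la; mkdir -p pics; cat > h.py <<'E'
import numpy as np, cv2
from station import status, optics, job
def snap(name, fn=None):
    c=optics.camera(name)
    if fn: cv2.imwrite('pics/'+fn, cv2.cvtColor(c['img'],cv2.COLOR_RGB2BGR))
    np.savez('pics/last_%s.npz'%name, **c)
    return c
def load(name): return dict(np.load('pics/last_%s.npz'%name))
def pt(c,u,v,z=None):
    z=float(c['z_map'][int(round(v)),int(round(u))]) if z is None else z
    p=np.array([(u-c['cx'])/c['fx']*z, -(v-c['cy'])/c['fy']*z, -z,1])
    return (np.linalg.inv(c['view'])@p)[:3]
def ray(c,u,v):
    M=np.linalg.inv(c['view']); d=np.array([(u-c['cx'])/c['fx'], -(v-c['cy'])/c['fy'],-1])
    return M[:3,3], M[:3,:3]@d
def onz(c,u,v,z):
    o,d=ray(c,u,v); return o+d*(z-o[2])/d[2]
def ony(c,u,v,y):
    o,d=ray(c,u,v); return o+d*(y-o[1])/d[1]
def proj(c,p):
    q=c['view']@np.r_[p,1]; return np.array([c['cx']+c['fx']*q[0]/-q[2], c['cy']+c['fy']*(-q[1])/-q[2]])
E
python3 - <<'E'
from h import *
for n in ['scene','side','wrist']:
    c=snap(n,n+'0.png'); print(n,[k for k in c],float(c['fx']),float(c['cx']),float(c['cy']),np.linalg.inv(c['view']).round(3).tolist())
    for k in c:
        if k not in('img','z_map','view'): print(k,c[k])
print(status.get_obs())
E
```

```text
total 12
drwxr-xr-x  3 agent agent 4096 Dec  5 18:18 .
drwxr-xr-x 23 root  root  4096 Dec  5 18:18 ..
drwxr-xr-x  2 agent agent 4096 Dec  5 18:18 pics
scene ['img', 'z_map', 'fx', 'fy', 'cx', 'cy', 'view'] 391.17247706353703 257.48634225983454 192.01073547197774 [[0.073, -0.845, 0.53, 1.045], [0.997, 0.065, -0.033, 0.001], [-0.007, 0.531, 0.848, 0.861], [0.0, 0.0, 0.0, 1.0]]
fx 391.17247706353703
fy 391.17247706353703
cx 257.48634225983454
cy 192.01073547197774
side ['img', 'z_map', 'fx', 'fy', 'cx', 'cy', 'view'] 462.03364873895515 255.9864909943457 197.85228013122853 [[0.877, 0.364, -0.314, 0.238], [-0.481, 0.68, -0.553, -0.534], [0.013, 0.636, 0.772, 0.936], [0.0, 0.0, 0.0, 1.0]]
fx 462.03364873895515
fy 462.03364873895515
cx 255.9864909943457
cy 197.85228013122853
wrist ['img', 'z_map', 'fx', 'fy', 'cx', 'cy', 'view'] 276.7879600493226 255.9126743638115 192.16980908708834 [[0.301, -0.902, -0.311, 0.085], [0.954, 0.283, 0.101, 0.549], [-0.003, -0.327, 0.945, 0.374], [0.0, 0.0, 0.0, 1.0]]
fx 276.7879600493226
fy 276.7879600493226
cx 255.9126743638115
cy 192.16980908708834
{'time_s': 0.15, 'qpos': array([ 6.08599794e+01,  1.48510162e+01,  8.79967728e+01, -4.17663418e-06,
        7.72337805e+01, -1.16203660e+01]), 'qd': array([ 0.05794627, -0.11536488, -0.14032477, -0.0336091 , -0.07845024,
       -0.05953072]), 'joint_efforts': array([ 1.12958729e-03, -4.46386456e+01, -2.90821606e+01, -3.75112650e-04,
        8.14531260e-03,  5.78113259e-06]), 'tcp_pos': array([0.16534408, 0.52411777, 0.21515232]), 'ee_rot': array([[ 3.01032444e-01, -6.93181211e-04, -9.53613647e-01],
       [ 9.53612879e-01, -1.24350231e-03,  3.01033105e-01],
       [-1.39449127e-03, -9.99998987e-01,  2.86691990e-04]]), 'force': array([-0.19865453,  0.2297536 ,  0.03775462]), 'torque': array([ 0.03324673, -0.05218026, -0.02804077]), 'grip_width': 0.08530699632215559}
```

View pics/scene0.png

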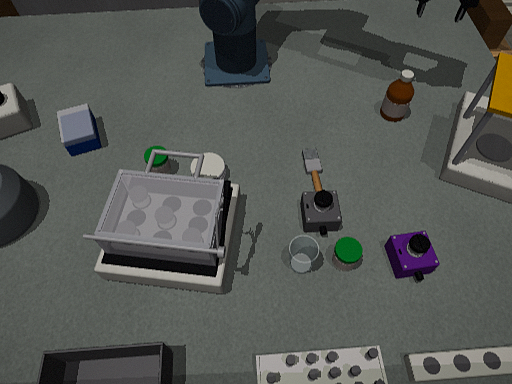

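View pics/side0.png

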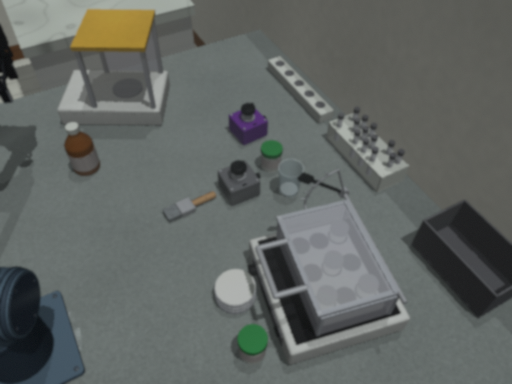

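View pics/wrist0.png

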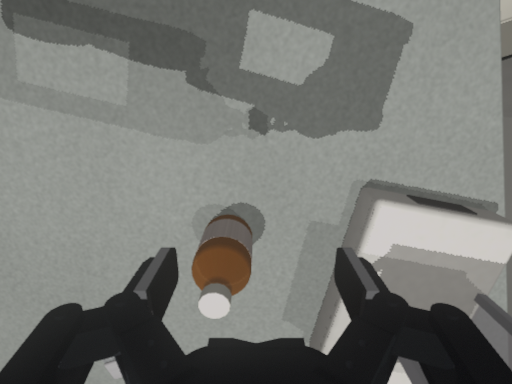

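The scene view shows the grey stop box at (321,208), with its button at (323,199). The purple look-alike is at (411,253), the shaker at (165,220), and the thin black index arm at about (250,235). The side view has the grey box at (238,180), the purple one at (248,122), and the index arm and quadrant at about (322,184).

Things that could be taken for the stop box button are:
- grey box, scene (323,199): my choice
- purple box, scene (418,243): excluded by the description
- white box at the left edge, scene (8,100)
- bottle cap, scene (407,75)

I'll check the choice in close crops.

```bash
python3 - <<'E'
from h import *
def crop(n,x0,y0,x1,y1,s,fn):
    c=load(n); im=cv2.cvtColor(c['img'],cv2.COLOR_RGB2BGR)[y0:y1,x0:x1]
    im=cv2.resize(im,None,fx=s,fy=s,interpolation=cv2.INTER_CUBIC); cv2.imwrite('pics/'+fn,im)
    return im
a=crop('scene',270,140,370,280,4,'c1.png'); b=crop('side',205,145,270,215,8,'c2.png')
crop('scene',80,140,280,300,4,'c3.png'); crop('side',240,160,420,350,3,'c4.png')
E
```

```text
(no output)
```

View pics/c1.png

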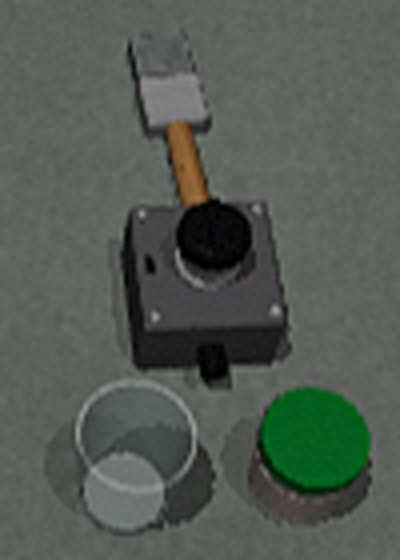

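View pics/c2.png

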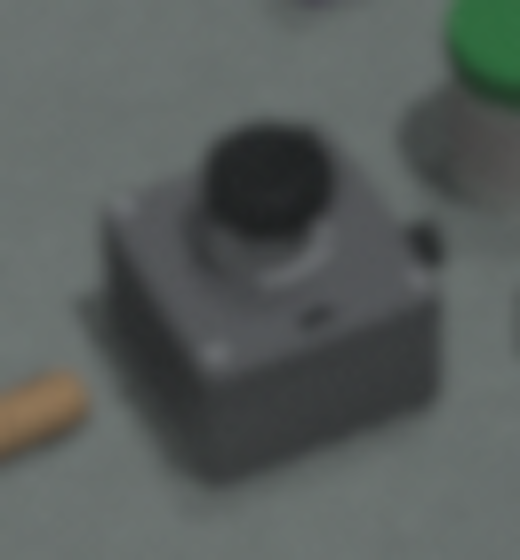

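View pics/c3.png

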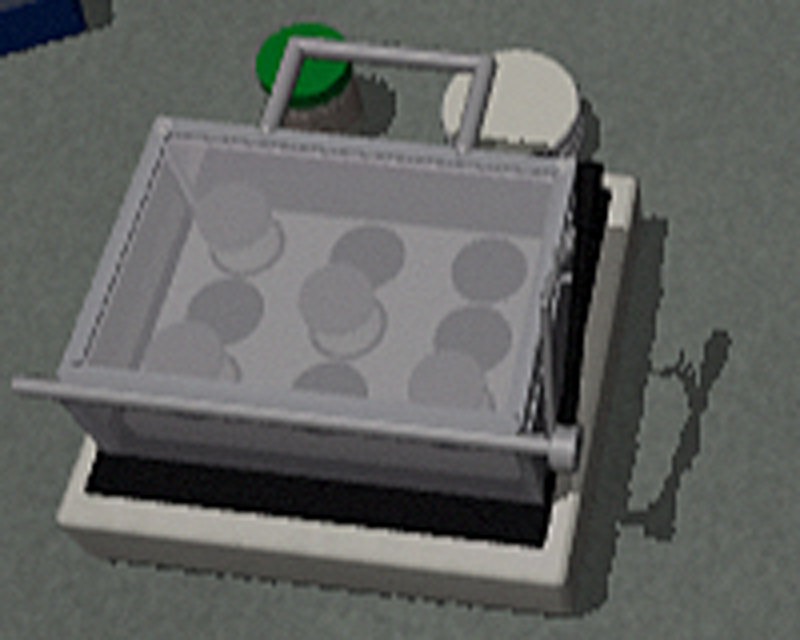

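View pics/c4.png

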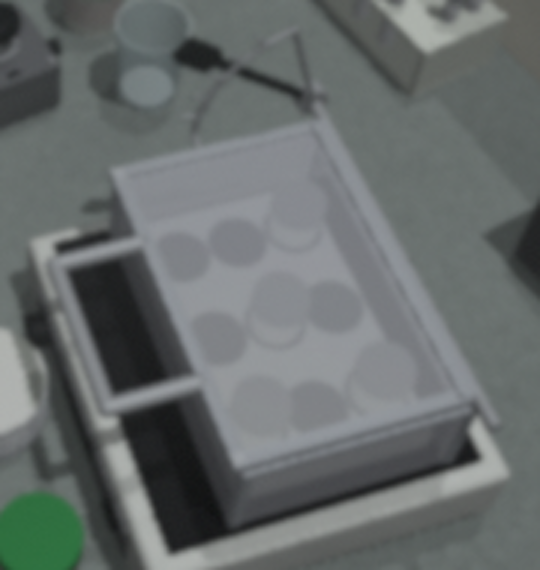

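The crops confirm the grey box as the stop box (button at scene (323,198), side (238,168)), with the beaker and jar_a behind it and the brush in front. The index arm's pointer is at about side (306,178), and its pivot is at about side (345,194). Next I'll measure from the depth maps.

```bash
cat >> h.py <<'E'
def cloud(c):
    z=c['z_map']; v,u=np.mgrid[0:z.shape[0],0:z.shape[1]]
    P=np.stack([(u-c['cx'])/c['fx']*z, -(v-c['cy'])/c['fy']*z, -z, np.ones_like(z)],-1)@np.linalg.inv(c['view']).T
    P=P[...,:3]; P[z<=0]=np.nan; return P
E
python3 - <<'E'
from h import *
for n,boxes in [('scene',{'stop':(295,180,350,240),'shk':(90,140,245,292)}),('side',{'stop':(212,150,265,208),'shk':(245,190,415,365)})]:
    c=load(n);P=cloud(c)
    def sel(b,lo,hi):
        x0,y0,x1,y1=boxes[b];Q=P[y0:y1,x0:x1].reshape(-1,3);return Q[(Q[:,2]>lo)&(Q[:,2]<hi)]
    for b,lo,hi in [('stop',.053,.063),('stop',.09,.110),('shk',.070,.080),('shk',.148,.17)]:
        Q=sel(b,lo,hi)
        if len(Q)<5: print(n,b,lo,len(Q));continue
        r=cv2.minAreaRect((Q[:,:2]*1000).astype(np.float32))
        print(n,b,lo,len(Q),'mean',Q.mean(0).round(4),'rect',np.round(r[0],1),np.round(r[1],1),round(r[2],1))
E
```

```text
scene stop 0.053 834 mean [0.6006 0.1774 0.0571] rect [592.9 180.3] [85.  85.3] 88.4
scene stop 0.09 230 mean [0.5954 0.1796 0.0972] rect [593.5 180.8] [39.  39.5] 82.4
scene shk 0.07 1457 mean [ 0.7079 -0.1818  0.0739] rect [ 580.8 -152.8] [256.7 335.1] 75.4
scene shk 0.148 8911 mean [ 0.6287 -0.1704  0.1564] rect [ 600.6 -153.8] [272.  239.8] 77.0
side stop 0.053 621 mean [0.5841 0.1713 0.0593] rect [614.2 181.8] [138.6  89. ] 0.9
side stop 0.09 181 mean [0.5871 0.1771 0.0998] rect [588.  179.7] [41.2 37.6] 62.2
side shk 0.07 3352 mean [ 0.5236 -0.2024  0.0749] rect [ 596.5 -193.5] [275.2 326.8] 62.1
side shk 0.148 9845 mean [ 0.6132 -0.1819  0.159 ] rect [ 595.1 -161.3] [282.3 239.1] 77.2
```

```bash
python3 - <<'E'
from h import *
W=np.zeros((500,800,3),np.uint8)
for k,n in enumerate(['scene','side']):
    c=load(n);P=cloud(c).reshape(-1,3)
    for lo,hi,col in [(.068,.082,(0,120,0)),(.148,.168,(255,255,255)),(.168,.30,(0,0,255)),(.085,.115,(0,200,255))]:
        Q=P[(P[:,2]>lo)&(P[:,2]<hi)]
        u=((Q[:,0]-.40)*1000).astype(int); v=((Q[:,1]+.40)*700/1).astype(int)
        u=((Q[:,1]+.36)*1000).round().astype(int)//1; v=((Q[:,0]-.38)*1000).round().astype(int)
        m=(u>=0)&(u<400)&(v>=0)&(v<500); W[v[m],u[m]+400*k]=col
cv2.imwrite('pics/top.png',W)
E
```

```text
(no output)
```

View pics/top.png

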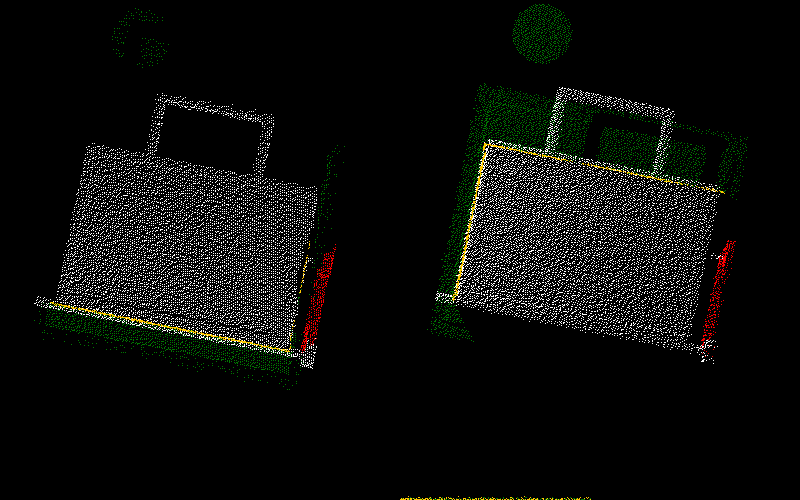

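```bash
python3 - <<'E'
from h import *
for n in ['scene','side']:
    c=load(n);P=cloud(c).reshape(-1,3)
    m=(P[:,0]>.4)&(P[:,0]<.8)&(P[:,1]>-.35)&(P[:,1]<0)
    P=P[m]; Q=P[(P[:,2]>.148)&(P[:,2]<.170)]
    I=np.zeros((450,450),np.uint8); I[((Q[:,0]-.38)*1000).astype(int),((Q[:,1]+.38)*1000).astype(int)]=255
    I=cv2.morphologyEx(I,cv2.MORPH_CLOSE,np.ones((5,5))); I=cv2.morphologyEx(I,cv2.MORPH_OPEN,np.ones((33,33)))
    v,u=np.nonzero(I); X=v/1000+.3805; Y=u/1000-.3795
    r=cv2.minAreaRect(np.c_[X,Y].astype(np.float32)*1000); 
    ang=r[2]; ang=ang-90 if ang>45 else ang
    print(n,'flap rect',np.round(r[0],1),np.round(r[1],1),round(ang,2))
    # moment based centre and edge fits
    cen=np.array([X.mean(),Y.mean()])
    th=np.deg2rad(ang); ex=np.array([np.cos(th),np.sin(th)]); ey=np.array([-ex[1],ex[0]])
    print(' centroid',cen.round(4))
    # bar
    L=(Q[:,:2]-cen)@np.c_[ex,ey]
    b=Q[(L[:,0]<-.120)&(abs(L[:,1])<.04)]; Lb=L[(L[:,0]<-.120)&(abs(L[:,1])<.04)]
    f=np.polyfit(Lb[:,1],Lb[:,0],1); print(' bar local x',Lb[:,0].mean().round(4),'slope deg',np.rad2deg(f[0]).round(2),'z',b[:,2].mean().round(4), 'world mid',(cen+ex*Lb[:,0].mean()).round(4))
    fl=Q[(abs(L[:,0])<.07)&(abs(L[:,1])<.1)]
    A=np.c_[(fl[:,:2]-cen)@np.c_[ex,ey],np.ones(len(fl))]; s=np.linalg.lstsq(A,fl[:,2],rcond=None)[0]; print(' flap plane',s.round(4))
    R=P[P[:,2]>.1715]; LR=(R[:,:2]-cen)@np.c_[ex,ey]; k=(LR[:,1]>.11)&(LR[:,1]<.17); LR=LR[k];R=R[k]
    print(' arm pts',len(R),'x',LR[:,0].min().round(4),LR[:,0].max().round(4),'y',LR[:,1].min().round(4),LR[:,1].max().round(4),'z',R[:,2].max().round(4))
    np.save('pics/arm_%s.npy'%n,np.c_[LR,R[:,2]])
    S=np.full((500,700,3),40,np.uint8)
    U=((P[:,:2]-cen)@np.c_[ex,ey]); kk=(U[:,1]>.1)&(U[:,1]<.17)
    for x,y,z in np.c_[U,P[:,2]][kk]:
        cv2.circle(S,(int(2000*(x+.17)),int(480-2000*(z-.07))),1,(0,255,255) if y>.125 else (200,100,0),-1)
    cv2.imwrite('pics/sideview_%s.png'%n,S)
E
```

```text
scene flap rect [ 627.9 -172.4] [241.  173.7] -11.51
 centroid [ 0.6289 -0.1737]
 bar local x -0.1425 slope deg -0.21 z 0.1576 world mid [ 0.4893 -0.1452]
 flap plane [0.0034 0.0014 0.1558]
 arm pts 439 x -0.0344 0.0756 y 0.1307 0.1455 z 0.2489
side flap rect [ 623.8 -174. ] [242.3 171.4] -11.16
 centroid [ 0.6239 -0.1747]
 bar local x -0.1444 slope deg 0.38 z 0.1612 world mid [ 0.4822 -0.1467]
 flap plane [0.001  0.0014 0.1586]
 arm pts 419 x -0.0316 0.0785 y 0.1316 0.1473 z 0.2527
```

View pics/sideview_scene.png

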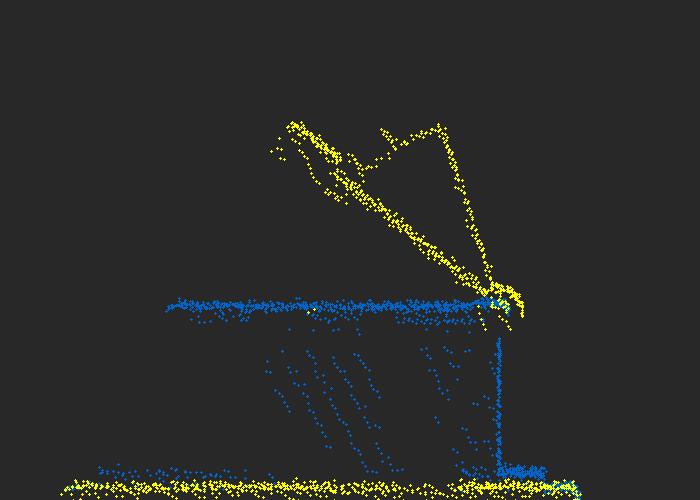

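View pics/sideview_side.png

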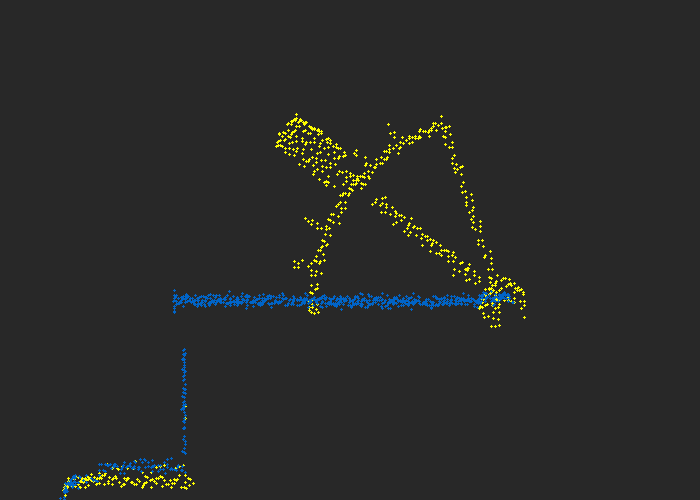

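```bash
cat >> h.py <<'E'
from scipy.spatial.transform import Rotation as Ro
def go(target, az=None, Rt=None):
    o=status.get_obs(); R=o['ee_rot']; d=R.T@(np.array(target)-o['tcp_pos'])
    if az is not None:
        a=np.deg2rad(az); x=np.array([np.cos(a),np.sin(a),0]); y=np.array([0,0,-1.]); Rt=np.c_[x,y,np.cross(x,y)]
    rv=Ro.from_matrix(R.T@Rt).as_rotvec(degrees=True) if Rt is not None else np.zeros(3)
    print('t',round(float(o['time_s']),2),'tcp',o['tcp_pos'].round(4),'shift',d.round(4),'turn',rv.round(1),'|d|',np.linalg.norm(d).round(3))
def st():
    o=status.get_obs(); print('t',round(float(o['time_s']),2),'tcp',o['tcp_pos'].round(4),'F',o['force'].round(1),'M',o['torque'].round(2),'w',round(float(o['grip_width']),4),'q',o['qpos'].round(1))
E
python3 - <<'E'
from h import *
c=load('scene');P=cloud(c)
for n,(u,v) in {'beaker rim':(303,240),'jar_a':(347,247),'brush':(317,180),'bottle':(406,74),'device top':(505,70)}.items(): print(n,P[v,u].round(3))
go([.591,.180,.235],90)
E
```

```text
beaker rim [0.683 0.124 0.069]
jar_a [0.707 0.218 0.069]
brush [0.495 0.19  0.021]
bottle [0.262 0.447 0.148]
device top [0.391 0.601 0.261]
t 0.15 tcp [0.1653 0.5241 0.2152] shift [-0.2    -0.0197 -0.5095] turn [ -0.  -17.5  -0.1] |d| 0.548
```

```bash
python3 - <<'E'
from h import *
for n in ['scene','side']:
    P=cloud(load(n)).reshape(-1,3); k=(P[:,2]>.15)&(P[:,2]<.4)&(P[:,1]>.1)&(P[:,0]>.25)&(P[:,0]<.9); Q=P[k]
    if len(Q): print(n,len(Q),Q.min(0).round(3),Q.max(0).round(3))
    p0=np.array([.166,.524]);p1=np.array([.591,.18]);e=(p1-p0)/np.linalg.norm(p1-p0)
    s=(Q[:,:2]-p0)@e; d=(Q[:,:2]-p0)@np.array([-e[1],e[0]]); kk=(s>0)&(s<.6)
    if kk.any(): print(d[kk].min(),d[kk].max(), np.abs(d[kk]).min())
E
```

```text
scene 1646 [0.251 0.436 0.15 ] [0.523 0.633 0.265]
-0.009845287105312128 0.2555412373064761 0.001076237190708752
side 3718 [0.25  0.436 0.15 ] [0.589 0.776 0.269]
-0.012610382179611825 0.3960304148973992 6.503975992013334e-05
```

```bash
python3 - <<'E'
from h import *
for n in ['scene','side']:
    P=cloud(load(n)).reshape(-1,3); k=(P[:,2]>.17)&(P[:,2]<.4)&(P[:,1]>.1)&(P[:,0]>.25)&(P[:,0]<.9); Q=P[k]
    p0=np.array([.166,.524]);p1=np.array([.591,.18]);e=(p1-p0)/np.linalg.norm(p1-p0)
    s=(Q[:,:2]-p0)@e; d=(Q[:,:2]-p0)@np.array([-e[1],e[0]]); i=d.argmin(); print(n,d[i],Q[i])
E
```

```text
scene 0.17286684039611822 [0.33475247 0.60980733 0.25599926]
side 0.16941953766446283 [0.33115464 0.60828442 0.26242903]
```

```bash
python3 -m creep '[[-0.01,-0.02,-0.025,0,-1,0,0],[-0.025,-0.02,-0.063,0,-2,0,0],[-0.04,-0.02,-0.1,0,-4,0,0],[-0.055,-0.02,-0.138,0,-6,0,0],[-0.07,-0.02,-0.176,0,-8,0,0],[-0.085,-0.02,-0.214,0,-10,0,0],[-0.1,-0.02,-0.252,0,-12,0,0],[-0.114,-0.02,-0.29,0,-14,0,0]]'; python3 -c "
from h import *
go([.591,.180,.235],90)"
```

```text
time_s: 0.82
tcp_pos: [0.4088, 0.3268, 0.2357]
ee_rot: [[0.06, -0.0, -0.998], [0.998, -0.0, 0.06], [-0.0, -1.0, 0.0]]
force: [2.1, 0.2, 0.5]
grip_width: 0.0852
t 0.82 tcp [0.4088 0.3268 0.2357] shift [-0.1357  0.0007 -0.1906] turn [-0.  -3.4 -0. ] |d| 0.234
```

```bash
python3 -m creep '[[-0.02,0,-0.028,0,-1,0,0],[-0.04,0,-0.056,0,-2,0,0],[-0.06,0,-0.084,0,-3.4,0,0],[-0.08,0,-0.112,0,-3.4,0,0],[-0.1,0,-0.14,0,-3.4,0,0],[-0.12,0,-0.168,0,-3.4,0,0],[-0.136,0,-0.19,0,-3.4,0,0],[-0.136,0,-0.19,0,-3.4,0,0]]'; python3 -c "
from h import *
st()
c=snap('wrist','w1.png'); print(np.linalg.inv(c['view']).round(3).tolist())"
```

```text
time_s: 1.48
tcp_pos: [0.5927, 0.1768, 0.2346]
ee_rot: [[0.007, 0.001, -1.0], [1.0, -0.002, 0.007], [-0.002, -1.0, -0.001]]
force: [-0.6, 0.0, 0.0]
grip_width: 0.0856
t 1.48 tcp [0.5927 0.1768 0.2346] F [-0.6  0.   0. ] M [ 0.04  0.01 -0.04] w 0.0856 q [  6.4  21.3  76.2  -0.1  82.5 -83.2]
[[0.006, -0.945, -0.327, 0.508], [1.0, 0.005, 0.005, 0.177], [-0.003, -0.327, 0.945, 0.393], [0.0, 0.0, 0.0, 1.0]]
```

View pics/w1.png

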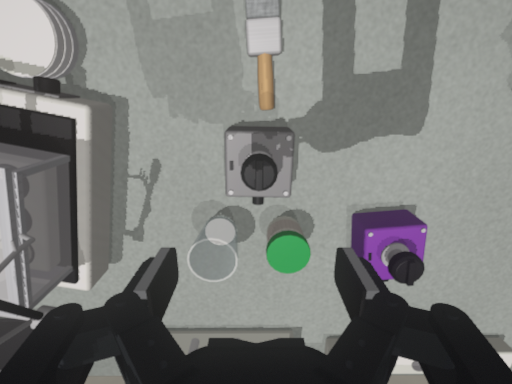

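The wrist view shows the grey stop box with the mushroom head at (259,172) and its rib nearly vertical in the image, so along world x. The beaker (213,258) and jar_a (288,252) are below it, and the purple look-alike is at (390,250). Next I'll locate the head.

```bash
python3 - <<'E'
from h import *
c=load('wrist'); P=cloud(c)
Q=P[140:210,215:305].reshape(-1,3)
Hd=Q[(Q[:,2]>.088)&(Q[:,2]<.12)]; print('head z hist',np.percentile(Hd[:,2],[5,25,50,75,95]).round(4),len(Hd))
r=cv2.minEnclosingCircle((Hd[:,:2]*1000).astype(np.float32)); print('head circle',r, 'mean',Hd.mean(0).round(4))
rib=Hd[Hd[:,2]>.1005]; print('rib',len(rib),cv2.minAreaRect((rib[:,:2]*1000).astype(np.float32)))
B=Q[(Q[:,2]>.053)&(Q[:,2]<.063)]; print('box',cv2.minAreaRect((B[:,:2]*1000).astype(np.float32)),B[:,2].mean())
bk=P[225:290,180:245].reshape(-1,3); bk=bk[bk[:,2]>.06]; print('beaker',bk.min(0).round(3),bk.max(0).round(3))
j=P[228:275,262:315].reshape(-1,3); j=j[j[:,2]>.06]; print('jar_a',j.min(0).round(3),j.max(0).round(3))
im=cv2.cvtColor(c['img'],cv2.COLOR_RGB2BGR)[115:215,205:315]; cv2.imwrite('pics/w1c.png',cv2.convertScaleAbs(cv2.resize(im,None,fx=5,fy=5,interpolation=cv2.INTER_CUBIC),alpha=1.8))
# shaker from wrist
F=P[85:310,0:120].reshape(-1,3); 
print(F[F[:,2]>.14][:,:].shape)
E
```

```text
head z hist [0.0945 0.0973 0.0985 0.0996 0.1046] 1073
head circle ((589.6249389648438, 178.11476135253906), 20.894481658935547) mean [0.5875 0.1781 0.0989]
rib 223 ((589.3340454101562, 174.2427978515625), (16.190317153930664, 33.46446228027344), 89.84113311767578)
box ((594.4786987304688, 178.24517822265625), (85.75334930419922, 74.46991729736328), 89.8661117553711) 0.058637390000396916
beaker [0.675 0.085 0.06 ] [0.74  0.15  0.087]
jar_a [0.679 0.187 0.06 ] [0.738 0.246 0.073]
(4706, 3)
```

View pics/w1c.png

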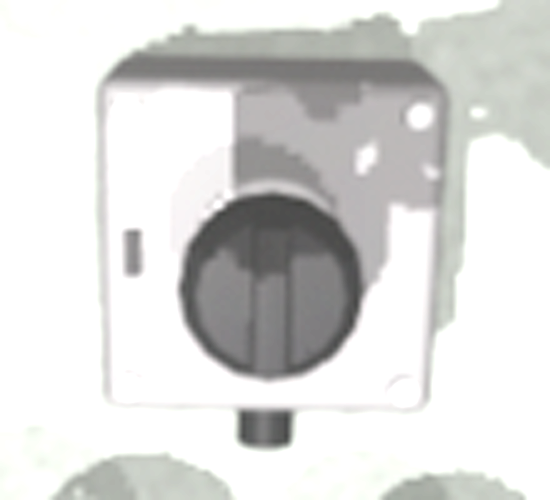

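```bash
python3 -m creep '[[0.002,0.01,0.002,0,0,0,1],[0.002,0.025,0.002,0,0,0,1],[0.002,0.045,0.002,0,0,0,1],[0.002,0.065,0.002,0,0,0,1],[0.002,0.085,0.002,0,0,0,1],[0.002,0.1,0.002,0,0,0,1],[0.002,0.11,0.002,0,0,0,1],[0.002,0.11,0.002,0,0,0,1]]' 40; python3 -c "
from h import *
st()
snap('side','s1.png');im=cv2.imread('pics/s1.png')[100:240,160:330];cv2.imwrite('pics/s1c.png',cv2.resize(im,None,fx=4,fy=4,interpolation=cv2.INTER_CUBIC))"
```

```text
time_s: 2.2
tcp_pos: [0.5841, 0.1841, 0.123]
ee_rot: [[0.001, -0.005, -1.0], [1.0, -0.0, 0.001], [-0.0, -1.0, 0.005]]
force: [0.3, 0.1, -0.0]
grip_width: -0.0
t 2.2 tcp [0.5841 0.1841 0.123 ] F [ 0.3  0.1 -0. ] M [-0.04  0.06  0.01] w -0.0 q [  7.1  25.5  85.9   0.   68.9 -82.9]
```

View pics/s1c.png

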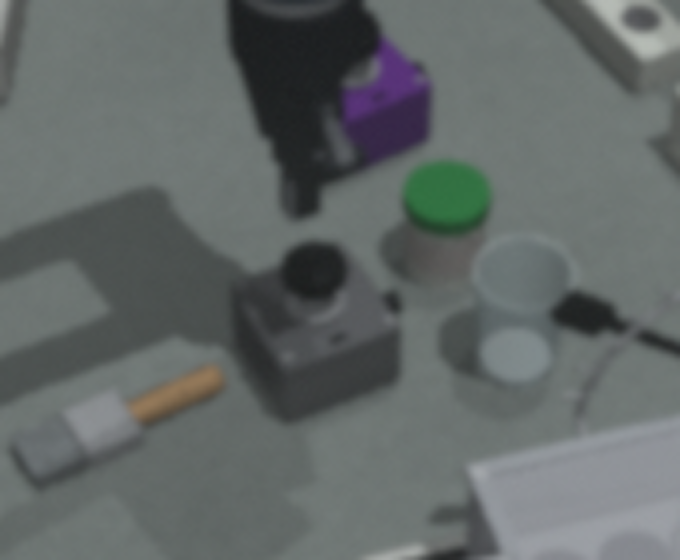

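```bash
python3 -m creep '[[-0.003,0,-0.004,0,0,0,1],[-0.005,0,-0.007,0,0,0,1],[-0.005,0.003,-0.007,0,0,0,1],[-0.005,0.006,-0.007,0,0,0,1],[-0.005,0.008,-0.007,0,0,0,1],[-0.005,0.01,-0.007,0,0,0,1],[-0.005,0.011,-0.007,0,0,0,1],[-0.005,0.011,-0.007,0,0,0,1]]'; python3 -c "
from h import *
st()"
```

```text
time_s: 2.92
tcp_pos: [0.5938, 0.178, 0.1144]
ee_rot: [[0.002, -0.001, -1.0], [1.0, -0.0, 0.002], [-0.0, -1.0, 0.001]]
force: [0.4, 0.6, 0.3]
grip_width: -0.0001
t 2.92 tcp [0.5938 0.178  0.1144] F [0.4 0.6 0.3] M [-0.03 -0.   -0.02] w -0.0001 q [  6.4  26.5  85.6   0.   67.9 -83.5]
```

```bash
python3 -m creep '[[0,0.002,0,0,0,0,1],[0,0.004,0,0,0,0,1],[0,0.005,0,0,0,0,1],[0,0.006,0,0,0,0,1],[0,0.007,0,0,0,0,1],[0,0.008,0,0,0,0,1],[0,0.008,0,0,0,0,1],[0,0.008,0,0,0,0,1]]'; python3 -c "
from h import *
st()"
```

```text
time_s: 3.58
tcp_pos: [0.5941, 0.1781, 0.1068]
ee_rot: [[0.002, -0.0, -1.0], [1.0, 0.0, 0.002], [0.0, -1.0, 0.0]]
force: [0.1, -0.1, 0.1]
grip_width: -0.0003
t 3.58 tcp [0.5941 0.1781 0.1068] F [ 0.1 -0.1  0.1] M [ 0.05 -0.    0.01] w -0.0003 q [  6.4  26.9  86.1   0.   67.  -83.5]
```

```bash
python3 -c "
from h import *
c=snap('side');d=snap('scene')
a=cv2.cvtColor(c['img'],cv2.COLOR_RGB2BGR)[120:220,190:290];b=cv2.cvtColor(d['img'],cv2.COLOR_RGB2BGR)[140:240,270:370]
cv2.imwrite('pics/p2.png',cv2.resize(np.hstack([a,b]),None,fx=4,fy=4,interpolation=cv2.INTER_CUBIC))"
```

```text
(no output)
```

View pics/p2.png

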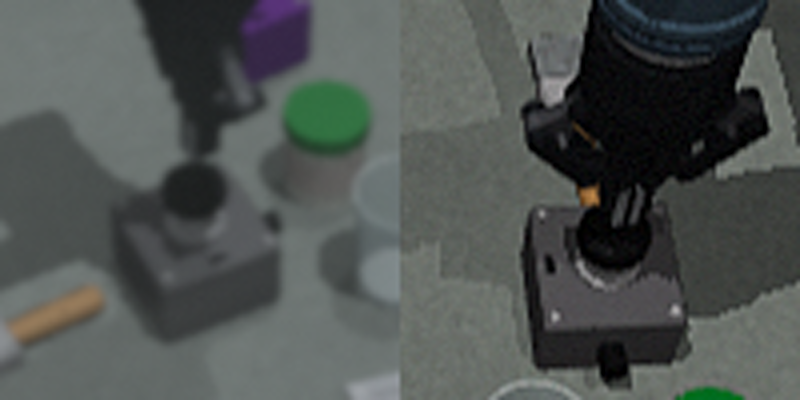

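```bash
python3 - <<'E'
from h import *
for n,(x0,y0,x1,y1) in {'scene':(305,170,345,215),'side':(225,140,255,180)}.items():
    P=cloud(load(n))[y0:y1,x0:x1]
    for v in range(0,P.shape[0],3):
        row=P[v]; k=row[:,2]>.09; 
        if k.any(): print(n,v+y0,[tuple((q*1000).round().astype(int).tolist()) for q in row[k][::5]])
E
```

```text
scene 170 [(597, 126, 216), (600, 135, 220), (608, 143, 230), (607, 153, 227), (625, 157, 252), (629, 165, 258), (631, 174, 260), (633, 182, 262)]
scene 173 [(603, 125, 214), (599, 136, 208), (606, 147, 217), (607, 156, 217), (615, 164, 228), (607, 177, 215), (611, 186, 219), (616, 194, 226)]
scene 176 [(608, 125, 212), (608, 137, 210), (588, 154, 178), (608, 160, 207), (615, 167, 217), (607, 181, 203), (615, 188, 214), (590, 210, 175)]
scene 179 [(608, 126, 200), (607, 137, 197), (596, 151, 179), (595, 162, 176), (613, 166, 202), (592, 184, 171), (613, 186, 201), (600, 203, 179)]
scene 182 [(606, 134, 186), (608, 144, 187), (601, 157, 176), (614, 163, 193), (614, 173, 192), (612, 185, 188), (614, 194, 190), (609, 207, 181)]
scene 185 [(607, 143, 174), (607, 154, 174), (608, 164, 173), (609, 175, 173), (608, 186, 171), (607, 203, 168)]
scene 188 [(591, 165, 136), (609, 170, 162), (607, 181, 158)]
scene 191 [(575, 173, 96), (606, 172, 146), (607, 184, 145)]
scene 194 [(583, 165, 97), (604, 169, 130), (607, 179, 134)]
scene 197 [(589, 162, 94), (592, 172, 98), (595, 183, 102), (592, 19
[... 259 characters left out ...]
580, 191, 170), (581, 165, 191), (599, 175, 174), (591, 133, 214), (598, 124, 218)]
side 146 [(584, 187, 162), (587, 166, 178), (581, 130, 212), (590, 122, 214), (601, 119, 212)]
side 149 [(583, 186, 153), (580, 153, 182), (582, 132, 200), (596, 135, 191)]
side 152 [(583, 186, 143), (587, 167, 157), (600, 167, 151)]
side 155 [(583, 182, 136), (590, 168, 145)]
side 158 [(583, 176, 131), (592, 168, 134)]
side 161 [(583, 200, 99), (595, 196, 96), (604, 185, 102)]
side 164 [(574, 194, 98), (582, 181, 106), (595, 179, 101), (608, 177, 97)]
side 167 [(569, 184, 99), (580, 177, 100), (590, 169, 103), (604, 169, 95)]
side 170 [(569, 179, 93), (578, 168, 99), (589, 162, 98)]
side 173 [(579, 165, 90)]
```

```bash
python3 - <<'E'
from h import *
st()
c=load('wrist');P=cloud(c)
for u,v in [(165,256),(160,262),(345,256),(352,262)]: print('open(tcp z .2346)',u,v,P[v,u].round(4))
c=snap('wrist','w2.png');P=cloud(c)
print(proj(c,np.r_[status.get_obs()['tcp_pos']]))
Q=P.reshape(-1,3); k=(abs(Q[:,0]-.594)<.03)&(abs(Q[:,1]-.178)<.03)&(Q[:,2]>.105)&(Q[:,2]<.2); Q=Q[k]; print(len(Q)); print(Q[Q[:,2].argsort()][:200:10].round(4))
E
```

```text
t 3.68 tcp [0.5941 0.178  0.1069] F [0.3 0.1 0.3] M [ 0.01 -0.04 -0.01] w 0.0002 q [  6.4  26.9  86.1  -0.   67.  -83.5]
open(tcp z .2346) 165 256 [0.5812 0.1321 0.2763]
open(tcp z .2346) 160 262 [0.5813 0.1312 0.2813]
open(tcp z .2346) 345 256 [0.5816 0.2196 0.2762]
open(tcp z .2346) 352 262 [0.5817 0.2213 0.2813]
[257.03635913 236.01359677]
11215
[[0.588  0.1748 0.105 ]
 [0.5823 0.1774 0.1052]
 [0.5733 0.1774 0.1054]
 [0.5833 0.1752 0.1273]
 [0.5831 0.1808 0.1277]
 [0.5833 0.178  0.1285]
 [0.5831 0.1819 0.1289]
 [0.5828 0.1758 0.1293]
 [0.5839 0.1769 0.1295]
 [0.5831 0.178  0.1299]
 [0.5879 0.1663 0.1302]
 [0.5828 0.1802 0.1305]
 [0.5869 0.1868 0.1309]
 [0.5868 0.1851 0.1311]
 [0.5872 0.1692 0.1314]
 [0.5828 0.1725 0.1317]
 [0.5833 0.1763 0.1319]
 [0.5832 0.1742 0.1321]
 [0.5867 0.1851 0.1323]
 [0.5829 0.1785 0.1325]]
```

View pics/w2.png

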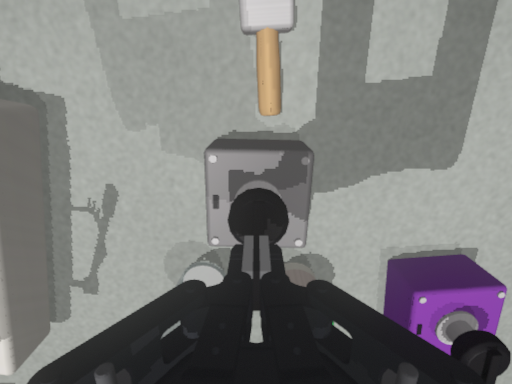

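The closed tips sit at z≈0.127, about 20 mm behind the reported TCP instead of 11 mm ahead. Both scene and wrist depth show this, and there is no contact force yet. I'll use the measured tip and carry on down.

```bash
python3 -m creep '[[0,0.005,0.003,0,0,0,1],[0,0.01,0.003,0,0,0,1],[0,0.014,0.003,0,0,0,1],[0,0.018,0.003,0,0,0,1],[0,0.021,0.003,0,0,0,1],[0,0.024,0.003,0,0,0,1],[0,0.026,0.003,0,0,0,1],[0,0.026,0.003,0,0,0,1]]'; python3 -c "
from h import *
st()"
```

```text
time_s: 4.4
tcp_pos: [0.5909, 0.1781, 0.0819]
ee_rot: [[0.002, 0.0, -1.0], [1.0, -0.0, 0.002], [-0.0, -1.0, -0.0]]
force: [-3.5, -1.1, 8.3]
grip_width: 0.0001
t 4.4 tcp [0.5909 0.1781 0.0819] F [-3.5 -1.1  8.3] M [-0.15  0.65 -0.03] w 0.0001 q [  6.4  28.1  88.1  -0.   63.9 -83.5]
```

```bash
python3 -c "
from h import *
c=snap('side');d=snap('scene');w=snap('wrist')
a=cv2.cvtColor(c['img'],cv2.COLOR_RGB2BGR)[120:220,190:290];b=cv2.cvtColor(d['img'],cv2.COLOR_RGB2BGR)[140:240,270:370];e=cv2.cvtColor(w['img'],cv2.COLOR_RGB2BGR)[120:300,180:340]
e=cv2.resize(e,None,fx=400/180,fy=400/180,interpolation=cv2.INTER_CUBIC)
a=cv2.resize(np.hstack([a,b]),None,fx=2.2,fy=2.2,interpolation=cv2.INTER_CUBIC)
o=np.zeros((400,a.shape[1]+e.shape[1],3),np.uint8); o[:a.shape[0],:a.shape[1]]=a;o[:e.shape[0],a.shape[1]:]=e
cv2.imwrite('pics/p3.png',o);st()
for n,cc in (('scene',d),('side',c),('wrist',w)):
    Q=cloud(cc).reshape(-1,3);k=(abs(Q[:,0]-.591)<.03)&(abs(Q[:,1]-.178)<.03)&(Q[:,2]>.08)&(Q[:,2]<.15);Q=Q[k]
    print(n,np.histogram(Q[:,2],bins=np.arange(.08,.14,.004))[0])
"
```

```text
t 4.55 tcp [0.591  0.1781 0.0819] F [-4.  -0.7  9.1] M [-0.05  0.66 -0.04] w -0.0 q [  6.4  28.   88.1  -0.   63.8 -83.5]
scene [16 30 81 18  8  5 15 10 11 13 16  9  9 11 10]
side [13 19 42 54 20  8  4 15  7 16 12  8  8  4  2]
wrist [129 167 824 841 228  41 142 182 217 215 233 261 219 425 228]
```

View pics/p3.png

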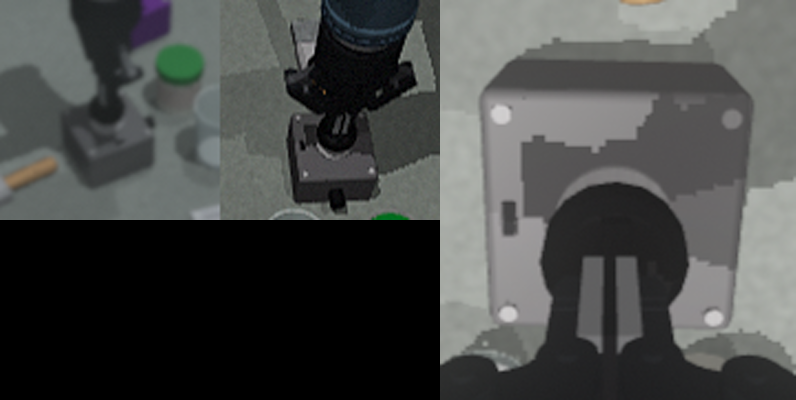

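```bash
python3 -m creep '[[0,0.001,0,0,0,0,1],[0,0.001,0,0,0,0,1],[0,0.0015,0,0,0,0,1],[0,0.0015,0,0,0,0,1],[0,0.002,0,0,0,0,1],[0,0.002,0,0,0,0,1],[0,0.002,0,0,0,0,1],[0,0.002,0,0,0,0,1]]'; python3 -c "
from h import *
st()
w=snap('wrist');Q=cloud(w).reshape(-1,3);k=(abs(Q[:,0]-.591)<.022)&(abs(Q[:,1]-.178)<.022)&(Q[:,2]>.08)&(Q[:,2]<.103);print(np.median(Q[k][:,2]),np.percentile(Q[k][:,2],[25,75]))
"
```

```text
time_s: 5.22
tcp_pos: [0.5912, 0.1781, 0.0816]
ee_rot: [[0.002, 0.002, -1.0], [1.0, 0.0, 0.002], [0.0, -1.0, -0.002]]
force: [-7.7, -1.4, 17.9]
grip_width: 0.0001
t 5.22 tcp [0.5912 0.1781 0.0816] F [-7.7 -1.4 17.9] M [-0.14  1.28  0.1 ] w 0.0001 q [  6.4  28.   88.2  -0.   63.7 -83.5]
0.09173551680307779 [0.08967056 0.09259835]
```

```bash
python3 -m creep '[[0,-0.008,0,0,0,0,1],[0,-0.02,0,0,0,0,1],[0,-0.04,0,0,0,0,1],[0,-0.055,0,0,0,0,0.5],[0,-0.055,0,0,0,0,0],[0,-0.055,0,0,0,0,0],[0,-0.055,0,0,0,0,0],[0,-0.055,0,0,0,0,0]]'; python3 -c "
from h import *
st()
w=snap('wrist','w3.png');Q=cloud(w).reshape(-1,3);k=(abs(Q[:,0]-.591)<.022)&(abs(Q[:,1]-.178)<.022)&(Q[:,2]>.08)&(Q[:,2]<.12);Q=Q[k];print(np.median(Q[:,2]),np.percentile(Q[:,2],[25,75]))
print(cv2.minEnclosingCircle((Q[Q[:,2]>.09][:,:2]*1000).astype(np.float32)))
rib=Q[Q[:,2]>.1013];print(cv2.minAreaRect((rib[:,:2]*1000).astype(np.float32)))
"
```

```text
time_s: 5.93
tcp_pos: [0.5902, 0.1779, 0.1325]
ee_rot: [[0.002, -0.002, -1.0], [1.0, -0.0, 0.002], [-0.0, -1.0, 0.002]]
force: [-0.2, -0.5, -0.2]
grip_width: 0.0605
t 5.93 tcp [0.5902 0.1779 0.1325] F [-0.2 -0.5 -0.2] M [-0.01  0.04 -0.06] w 0.0605 q [  6.4  25.3  84.8  -0.   70.  -83.5]
0.0984522696962499 [0.09712988 0.09940504]
((589.4431762695312, 178.4206085205078), 20.99701690673828)
((589.6296997070312, 178.392822265625), (7.9396281242370605, 34.520545959472656), 88.00037384033203)
```

View pics/w3.png

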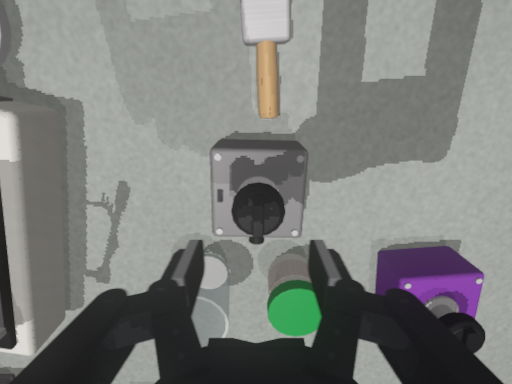

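```bash
python3 -m creep '[[0,0.01,0.001,0,0,0,0],[0,0.025,0.001,0,0,0,0],[0,0.04,0.001,0,0,0,0],[0,0.055,0.001,0,0,0,0],[0,0.067,0.001,0,0,0,0],[0,0.075,0.001,0,0,0,0],[0,0.08,0.001,0,0,0,0],[0,0.08,0.001,0,0,0,0]]'; python3 -m creep '[[0,0,0,0,0,0,0.3],[0,0,0,0,0,0,0.6],[0,0,0,0,0,0,1],[0,0,0,0,0,0,1],[0,0,0,0,0,0,1],[0,0,0,0,0,0,1],[0,0,0,0,0,0,1],[0,0,0,0,0,0,1]]' 20; python3 -c "
from h import *
st()
c=snap('side');d=snap('scene')
a=cv2.cvtColor(c['img'],cv2.COLOR_RGB2BGR)[120:220,190:290];b=cv2.cvtColor(d['img'],cv2.COLOR_RGB2BGR)[140:240,270:370]
cv2.imwrite('pics/p4.png',cv2.resize(np.hstack([a,b]),None,fx=4,fy=4,interpolation=cv2.INTER_CUBIC))"
```

```text
time_s: 6.65
tcp_pos: [0.5892, 0.1779, 0.0523]
ee_rot: [[0.002, -0.002, -1.0], [1.0, -0.0, 0.002], [-0.0, -1.0, 0.002]]
force: [-0.9, -0.3, 0.1]
grip_width: 0.0847
time_s: 7.32
tcp_pos: [0.5907, 0.1791, 0.0545]
ee_rot: [[0.002, 0.002, -1.0], [1.0, 0.001, 0.002], [0.001, -1.0, -0.002]]
force: [-0.1, 5.6, 1.8]
grip_width: 0.0409
t 7.32 tcp [0.5907 0.1791 0.0545] F [-0.1  5.6  1.8] M [ 0.64 -0.15  0.01] w 0.0409 q [  6.5  29.7  89.7   0.1  60.5 -83.4]
```

View pics/p4.png

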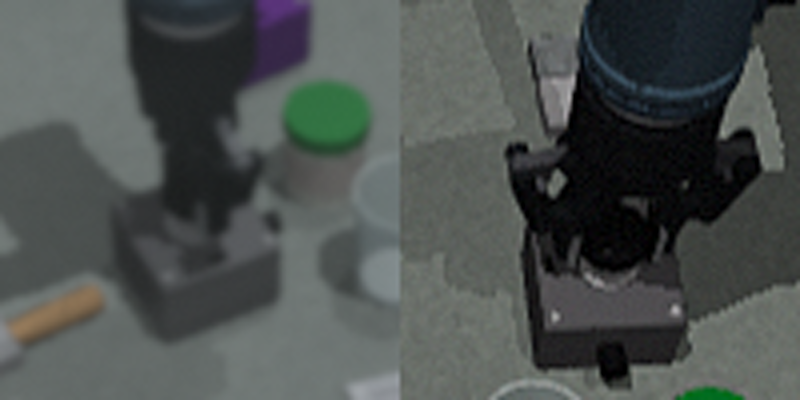

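```bash
python3 -m creep '[[0.001,0,0,0,5,0,1],[0.001,0,0,0,11,0,1],[0.001,0,0,0,17,0,1],[0.001,0,0,0,23,0,1],[0.001,0,0,0,29,0,1],[0.001,0,0,0,35,0,1],[0.001,0,0,0,41,0,1],[0.001,0,0,0,45,0,1]]'; python3 -c "
from h import *
st()"
```

```text
time_s: 8.08
tcp_pos: [0.5903, 0.1786, 0.0543]
ee_rot: [[0.712, 0.001, -0.702], [0.702, -0.001, 0.712], [-0.0, -1.0, -0.001]]
force: [-0.2, 0.0, 1.2]
grip_width: 0.0408
t 8.08 tcp [0.5903 0.1786 0.0543] F [-0.2  0.   1.2] M [-0.09  0.1   0.04] w 0.0408 q [  6.5  29.8  89.7  -0.1  60.5 -38. ]
```

```bash
python3 -m creep '[[0,0,0,0,4,0,1],[0,0,0,0,8,0,1],[0,0,0,0,12,0,1],[0,0,0,0,15,0,1],[0,0,0,0,18,0,1],[0,0,0,0,20,0,1],[0,0,0,0,22,0,1],[0,0,0,0,22,0,1]]'; python3 -c "
from h import *
st()"
```

```text
time_s: 8.75
tcp_pos: [0.5901, 0.1786, 0.0542]
ee_rot: [[0.921, 0.0, -0.389], [0.389, -0.001, 0.921], [-0.0, -1.0, -0.001]]
force: [-1.7, 0.3, 1.9]
grip_width: 0.0409
t 8.75 tcp [0.5901 0.1786 0.0542] F [-1.7  0.3  1.9] M [-0.11  0.13  0.32] w 0.0409 q [  6.5  29.8  89.7  -0.1  60.6 -16.3]
```

```bash
python3 -m creep '[[0,0,0,0,3,0,1],[0,0,0,0,6,0,1],[0,0,0,0,6,0,1],[0,0,0,0,6,0,0.5],[0,0,0,0,6,0,0],[0,0,0,0,6,0,0],[0,0,0,0,6,0,0],[0,0,0,0,6,0,0]]'; python3 -c "
from h import *
st()"; python3 -m creep '[[0,-0.01,0,0,0,0,0],[0,-0.03,0,0,0,0,0],[0,-0.06,0,0,0,0,0],[0,-0.1,0,0,0,0,0],[0,-0.13,0,0,0,0,0],[0,-0.16,0,0,0,0,0],[0,-0.18,0,0,0,0,0],[0,-0.18,0,0,0,0,0]]'; python3 -c "
from h import *
st()
w=snap('wrist','w4.png');Q=cloud(w).reshape(-1,3);k=(abs(Q[:,0]-.590)<.022)&(abs(Q[:,1]-.178)<.022)&(Q[:,2]>.08)&(Q[:,2]<.12);Q=Q[k];print(np.median(Q[:,2]),np.percentile(Q[:,2],[25,75]))
print(cv2.minEnclosingCircle((Q[Q[:,2]>.09][:,:2]*1000).astype(np.float32)))
rib=Q[Q[:,2]>.1013];print(cv2.minAreaRect((rib[:,:2]*1000).astype(np.float32)))
"
```

```text
time_s: 9.42
tcp_pos: [0.5901, 0.1791, 0.0537]
ee_rot: [[0.957, -0.0, -0.291], [0.291, 0.0, 0.957], [-0.0, -1.0, 0.0]]
force: [0.7, 0.4, -1.0]
grip_width: 0.0851
t 9.42 tcp [0.5901 0.1791 0.0537] F [ 0.7  0.4 -1. ] M [ 0.01 -0.02  0.04] w 0.0851 q [  6.5  29.8  89.7   0.   60.5 -10.4]
time_s: 10.08
tcp_pos: [0.5927, 0.1795, 0.2407]
ee_rot: [[0.957, 0.011, -0.291], [0.291, 0.001, 0.957], [0.011, -1.0, -0.002]]
force: [0.5, 0.2, 0.2]
grip_width: 0.0854
t 10.08 tcp [0.5927 0.1795 0.2407] F [0.5 0.2 0.2] M [-0.05 -0.06  0.02] w 0.0854 q [  6.5  20.8  76.1   0.   82.5 -10.4]
0.09861863734241844 [0.0973407  0.09981462]
((589.0792846679688, 178.38938903808594), 20.79847526550293)
((588.9618530273438, 178.4516143798828), (7.984759330749512, 33.823822021484375), 25.483970642089844)
```

View pics/w4.png

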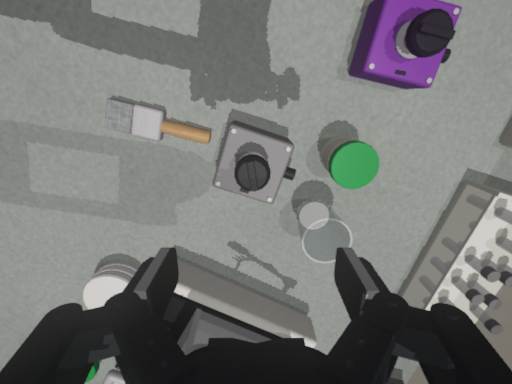

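```bash
python3 -c "
from h import *
go([.480,-.145,.29],-11.4)"
```

```text
t 10.13 tcp [0.5916 0.1793 0.2378] shift [-0.2007 -0.0532 -0.2779] turn [-0.  28.3  0.4] |d| 0.347
```

```bash
python3 -m creep '[[-0.02,-0.02,-0.015,0,3,0,0],[-0.05,-0.04,-0.035,0,6,0,0],[-0.08,-0.053,-0.06,0,10,0,0],[-0.11,-0.053,-0.085,0,14,0,0],[-0.13,-0.053,-0.115,0,18,0,0],[-0.15,-0.053,-0.15,0,22,0,0],[-0.165,-0.053,-0.185,0,25,0,0],[-0.18,-0.053,-0.22,0,28,0,0]]'; python3 -c "
from h import *
go([.480,-.145,.29],-11.4)"
```

```text
time_s: 10.8
tcp_pos: [0.4802, -0.0849, 0.2861]
ee_rot: [[0.981, -0.001, 0.195], [-0.195, 0.001, 0.981], [-0.001, -1.0, 0.0]]
force: [1.7, -0.8, -0.1]
grip_width: 0.0858
t 10.8 tcp [ 0.4802 -0.0849  0.2861] shift [ 0.0115 -0.0039 -0.059 ] turn [-0.   0.2 -0.1] |d| 0.06
```

```bash
python3 -m creep '[[0.004,0,-0.015,0,0,0,0],[0.008,0,-0.03,0,0,0,0],[0.01,0,-0.045,0,0,0,0],[0.01,0,-0.055,0,0,0,0],[0.01,0,-0.06,0,0,0,0],[0.01,0,-0.06,0,0,0,0],[0.01,0,-0.06,0,0,0,0],[0.01,0,-0.06,0,0,0,0]]'; python3 -c "
from h import *
st()
w=snap('wrist','w5.png')"
```

```text
time_s: 11.47
tcp_pos: [0.4799, -0.1437, 0.2867]
ee_rot: [[0.981, -0.0, 0.192], [-0.192, 0.0, 0.981], [-0.0, -1.0, 0.0]]
force: [0.4, 0.4, -0.4]
grip_width: 0.0851
t 11.47 tcp [ 0.4799 -0.1437  0.2867] F [ 0.4  0.4 -0.4] M [0.02 0.02 0.03] w 0.0851 q [-29.5   7.4  87.3   0.   85.3 -18.4]
```

View pics/w5.png

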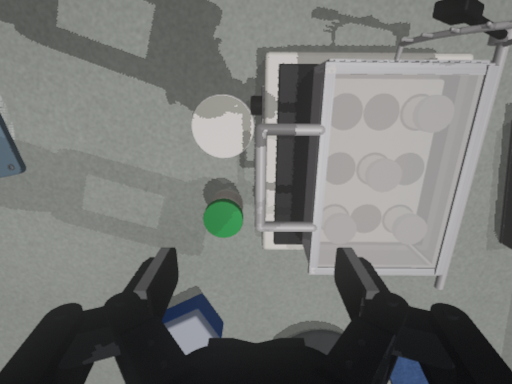

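```bash
python3 - <<'E'
from h import *
c=load('wrist');P=cloud(c)
B=P[140:216,250:275].reshape(-1,3); B=B[(B[:,2]>.145)&(B[:,2]<.175)]
f=np.polyfit(B[:,1],B[:,0],1); print('bar pts',len(B),B.mean(0).round(4),'slope',np.rad2deg(f[0]), 'ztop',np.percentile(B[:,2],[50,90,97]).round(4))
# bar ends
E=P[110:245,250:330].reshape(-1,3); E=E[(E[:,2]>.14)&(E[:,2]<.175)]
th=np.deg2rad(-11.4); ex=np.array([np.cos(th),np.sin(th)]); ey=np.array([-ex[1],ex[0]])
L=E[:,:2]@np.c_[ex,ey]; bl=B[:,:2].mean(0)@np.c_[ex,ey]; 
m=abs(L[:,0]-bl[0])<.007; print('bar along y range',L[m,1].min().round(4),L[m,1].max().round(4),'x',bl[0].round(4))
mid=np.array([bl[0],(L[m,1].min()+L[m,1].max())/2]); print('bar mid world',(np.c_[ex,ey]@mid).round(4))
# flap rectangle in wrist
Q=P[40:300,300:512].reshape(-1,3); Q=Q[(Q[:,2]>.148)&(Q[:,2]<.165)]
I=np.zeros((450,450),np.uint8); I[((Q[:,0]-.38)*1000).astype(int).clip(0,449),((Q[:,1]+.38)*1000).astype(int).clip(0,449)]=255
I=cv2.morphologyEx(I,cv2.MORPH_CLOSE,np.ones((7,7))); I=cv2.morphologyEx(I,cv2.MORPH_OPEN,np.ones((33,33)))
v,u=np.nonzero(I); r=cv2.minAreaRect(np.c_[v+380.5,u-379.5].astype(np.float32)); print('flap',r)
S=P[40:110,255:300].reshape(-1,3)
W=P[40:262,255:275].reshape(-1,3); W=W[(W[:,2]>.07)&(W[:,2]<.08)]; g=np.polyfit(W[:,1],W[:,0],1); print('base front edge slope',np.rad2deg(g[0]))
E
```

```text
bar pts 821 [ 0.4844 -0.1426  0.1606] slope 11.251888231946914 ztop [0.1609 0.1622 0.1627]
bar along y range -0.1089 0.0113 x 0.503
bar mid world [ 0.4834 -0.1472]
flap ((623.771728515625, -173.66647338867188), (242.79161071777344, 173.6014404296875), 78.48616790771484)
base front edge slope 9.729581607740412
```

```bash
python3 -m creep '[[0.004,0.01,-0.003,0,0,0,0],[0.004,0.03,-0.003,0,0,0,0],[0.004,0.06,-0.003,0,0,0,0],[0.004,0.09,-0.003,0,0,0,0],[0.004,0.12,-0.003,0,0,0,0],[0.004,0.145,-0.003,0,0,0,0],[0.004,0.16,-0.003,0,0,0,0],[0.004,0.165,-0.003,0,0,0,0]]'; python3 -c "
from h import *
st()
w=snap('wrist','w6.png');go([.4834,-.1472,.122],-11.4)"
```

```text
time_s: 12.18
tcp_pos: [0.4814, -0.1467, 0.1183]
ee_rot: [[0.981, -0.005, 0.192], [-0.192, 0.003, 0.981], [-0.005, -1.0, 0.002]]
force: [-0.0, 0.8, 0.0]
grip_width: 0.0854
t 12.18 tcp [ 0.4814 -0.1467  0.1183] F [-0.   0.8  0. ] M [0.05 0.04 0.03] w 0.0854 q [-29.7  15.4 101.9   0.   63.  -18.6]
t 12.23 tcp [ 0.4819 -0.1471  0.119 ] shift [ 0.0015 -0.003   0.0002] turn [-0.1  0.3 -0.3] |d| 0.003
```

View pics/w6.png

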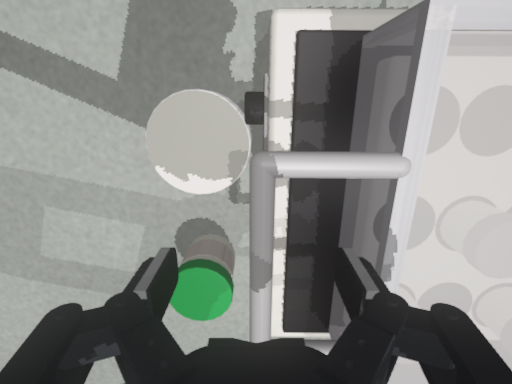

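```bash
python3 -m creep '[[0.0015,0,0,0,0,0,0.2],[0.0015,0,0,0,0,0,0.5],[0.0015,0,0,0,0,0,0.8],[0.0015,0,0,0,0,0,1],[0.0015,0,0,0,0,0,1],[0.0015,0,0,0,0,0,1],[0.0015,0,0,0,0,0,1],[0.0015,0,0,0,0,0,1]]' 35; python3 -c "
from h import *
st()
w=snap('wrist','w7.png')
c=snap('side');d=snap('scene')
a=cv2.cvtColor(c['img'],cv2.COLOR_RGB2BGR)[180:380,210:410];b=cv2.cvtColor(d['img'],cv2.COLOR_RGB2BGR)[90:290,80:280]
cv2.imwrite('pics/p5.png',cv2.resize(np.hstack([a,b]),None,fx=2,fy=2,interpolation=cv2.INTER_CUBIC))"
```

```text
time_s: 12.9
tcp_pos: [0.4837, -0.1485, 0.1225]
ee_rot: [[0.981, -0.002, 0.193], [-0.193, -0.0, 0.981], [-0.002, -1.0, -0.0]]
force: [-4.6, 0.0, 5.7]
grip_width: 0.0106
t 12.9 tcp [ 0.4837 -0.1485  0.1225] F [-4.6  0.   5.7] M [ 0.11  0.81 -0.04] w 0.0106 q [-2.970e+01  1.530e+01  1.014e+02 -1.000e-01  6.340e+01 -1.850e+01]
```

View pics/p5.png

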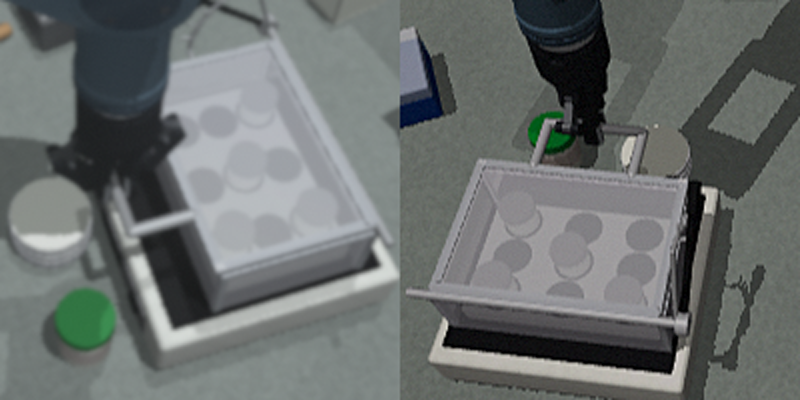

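```bash
cat >> h.py <<'E'
TH=np.deg2rad(-11.4); EX=np.array([np.cos(TH),np.sin(TH),0]); EY=np.array([-EX[1],EX[0],0])
PIN=np.array([.4834,-.1472,.155])+.225*EX
def loc(P,pin=PIN): d=P-pin; return np.stack([d@EX,d@EY,d[...,2]],-1)   # x toward back, y, z rel pin
E
python3 - <<'E'
from h import *
print('PIN',PIN.round(4))
for n,off in [('scene',np.array([.4893,-.1452,.155])-np.array([.4834,-.1472,.155])),('side',np.array([.4822,-.1467,.1557])-np.array([.4834,-.1472,.155])),]:
    c=load(n);L=loc(cloud(c),PIN+off); 
    r=np.hypot(L[...,0],L[...,2]); a=np.rad2deg(np.arctan2(L[...,2],-L[...,0]))
    base=(L[...,1]>.125)&(L[...,1]<.16)&(a>20)&(a<70)
    dark=c['img'].max(-1)<70
    for lo,hi in [(.03,.06),(.06,.09),(.09,.108),(.112,.125),(.125,.135),(.135,.15)]:
        m=base&(r>lo)&(r<hi)&dark
        if m.sum()>2: print(n,lo,hi,m.sum(),'ang med',np.median(a[m]).round(2),'5-95',np.percentile(a[m],[3,97]).round(1),'y',np.median(L[...,1][m]).round(4))
    v,u=np.nonzero(base&dark); print(n,'px',u.min(),u.max(),v.min(),v.max())
E
```

```text
PIN [ 0.704  -0.1917  0.155 ]
scene 0.03 0.06 68 ang med 39.65 5-95 [35.  67.6] y 0.1399
scene 0.06 0.09 66 ang med 39.27 5-95 [36.9 69.6] y 0.1403
scene 0.09 0.108 56 ang med 39.0 5-95 [33.8 66.2] y 0.1386
scene 0.112 0.125 44 ang med 41.86 5-95 [34.7 43. ] y 0.1413
scene 0.125 0.135 33 ang med 41.85 5-95 [37.6 42.5] y 0.1419
scene 0.135 0.15 26 ang med 41.16 5-95 [34.9 41.9] y 0.1415
scene px 215 230 181 252
side 0.03 0.06 20 ang med 43.19 5-95 [40.1 46.6] y 0.1409
side 0.06 0.09 14 ang med 41.65 5-95 [39.5 43. ] y 0.1406
side 0.09 0.108 12 ang med 40.71 5-95 [39.3 41.5] y 0.1405
side 0.112 0.125 12 ang med 42.97 5-95 [39.3 44.3] y 0.1396
side px 309 340 176 192
```

```bash
python3 - <<'E'
from h import *
c=load('side'); im=cv2.cvtColor(c['img'],cv2.COLOR_RGB2BGR)[160:215,285:365]
cv2.imwrite('pics/arm1.png',cv2.resize(im,None,fx=10,fy=10,interpolation=cv2.INTER_NEAREST))
L=loc(cloud(c)); r=np.hypot(L[...,0],L[...,2]); a=np.rad2deg(np.arctan2(L[...,2],-L[...,0]))
g=c['img'].max(-1)
for v in range(172,198):
    print(v,' '.join('%3d'%x for x in g[v,296:350]))
E
```

```text
172  58  59  65  69  72  74  77  77  76  74  73  74  75  84 101 118 130 134 134 134 136 135 137 138 139 138 136 135 133 133 135 135 137 141 146 150 153 150 145 139 131 118 108 112 125 133 136 135 136 137 138 139 139 139
173  58  58  61  66  69  72  76  77  76  74  74  73  76  82  99 117 129 133 135 135 134 135 137 138 137 137 136 136 134 131 130 131 137 146 150 150 147 140 138 136 132 121 108 108 119 131 135 137 137 137 139 139 138 138
174  57  57  60  63  69  72  75  74  75  74  73  74  75  80  93 109 122 131 134 135 135 135 135 137 136 137 137 136 133 130 125 128 136 143 143 141 138 136 137 136 134 127 112 108 117 129 135 137 138 137 139 138 138 138
175  57  57  58  62  65  71  73  75  74  73  73  73  74  77  81  90 103 117 130 134 133 134 136 137 138 138 137 134 131 128 126 127 132 132 133 134 135 135 136 137 138 132 117 108 115 127 135 137 138 138 138 139 138 138
176  56  56  57  58  64  69  72  74  73  73  73  72  74  72  69  66  77  98 119 132 135 136 137 136 137 137 137 134 132 131 129 127 129 130 131 134 135 136 137 138 138 134 120 108 113 124 133 137 137 138 139 138 138 139

[... 3919 characters left out ...]
  94  95  96 106 126 144 147 135 125 130
195  97 114 128 131 134 133 132 133 130 124 117 110 111 119 129 136 138 139 139 138 137 138 136 137 138 139 139 139 139 140 140 140 140 141 142 142 142 140 139 138 138 134 122 107 100  98  97 109 133 153 159 149 137 135
196 104 121 131 133 134 134 135 134 128 119 112 109 114 123 133 136 137 139 139 139 139 138 139 137 138 139 139 139 140 141 140 140 139 140 140 140 140 140 138 139 139 138 131 118 108 100  98 107 129 150 160 158 148 142
197 107 124 132 133 136 139 140 137 131 119 112 113 120 129 134 136 137 139 138 139 138 139 139 140 140 137 138 139 140 140 140 139 140 139 139 139 140 140 139 140 141 140 137 129 119 110 107 110 122 142 157 162 156 147
```

View pics/arm1.png

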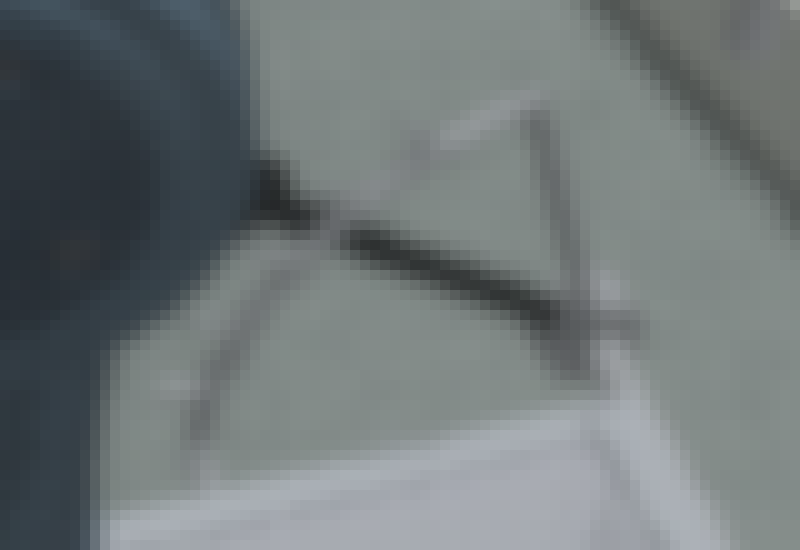

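```bash
python3 - <<'E'
from h import *
for n in ['side','scene']:
    c=load(n); im=cv2.cvtColor(cv2.imread('pics/%s0.png'%n),cv2.COLOR_BGR2RGB).astype(float)
    g=im.max(-1)
    M=np.linalg.inv(c['view']); o=M[:3,3]
    v,u=np.mgrid[0:384,0:512]; d=np.stack([(u-c['cx'])/c['fx'],-(v-c['cy'])/c['fy'],-np.ones(u.shape)],-1)@M[:3,:3].T
    off={'scene':np.array([.4893,-.1452,.155])-np.array([.4834,-.1472,.155]),'side':np.array([.4822,-.1467,.1557])-np.array([.4834,-.1472,.155])}[n]
    pin=PIN+off
    t=(.141-(o-pin)@EY)/(d@EY); X=o+d*t[...,None]; L=loc(X,pin)
    r=np.hypot(L[...,0],L[...,2]); a=np.rad2deg(np.arctan2(L[...,2],-L[...,0]))
    for lo,hi in [(.03,.045),(.045,.06),(.06,.075),(.075,.09),(.112,.12),(.12,.128),(.128,.136),(.136,.144),(.144,.15)]:
        m=(r>lo)&(r<hi)&(a>27)&(a<50)
        w=np.clip(115-g[m],0,None) if n=='side' else np.clip(80-g[m],0,None)
        if w.sum()>0: print(n,lo,m.sum(),'w-ang',(np.sum(w*a[m])/w.sum()).round(2),'dark range',a[m][w>20].min().round(1) if (w>20).any() else None,a[m][w>20].max().round(1) if (w>20).any() else None)
    S=np.zeros((400,500),np.float32)
    xs=np.linspace(-.16,.02,500);zs=np.linspace(.13,-.01,400); XX,ZZ=np.meshgrid(xs,zs)
    W=pin+XX[...,None]*EX+.141*EY+ZZ[...,None]*np.array([0,0,1]); q=W@c['view'][:3,:3].T+c['view'][:3,3]
    mx=(c['cx']+c['fx']*q[...,0]/-q[...,2]).astype(np.float32); my=(c['cy']+c['fy']*q[...,1]/q[...,2]).astype(np.float32)
    R=cv2.remap(im.astype(np.uint8),mx,my,cv2.INTER_CUBIC)[...,::-1].copy()
    for aa in (35,38,41):
        k=np.deg2rad(aa); e=lambda rr:(int((-rr*np.cos(k)+.16)/.18*500),int((.13-rr*np.sin(k))/.14*400)); cv2.line(R,e(.0),e(.02),(0,0,255),1); cv2.line(R,e(.145),e(.16),(0,0,255),1)
    cv2.imwrite('pics/rect_%s.png'%n,R)
a=cv2.imread('pics/rect_side.png');b=cv2.imread('pics/rect_scene.png');cv2.imwrite('pics/rect.png',cv2.resize(np.hstack([a,b]),None,fx=.8,fy=.8))
E
```

```text
side 0.03 27 w-ang 41.65 dark range 34.4 49.4
side 0.045 41 w-ang 41.7 dark range 35.0 49.0
side 0.06 51 w-ang 41.0 dark range 36.3 47.1
side 0.075 64 w-ang 39.24 dark range 31.3 45.4
side 0.112 52 w-ang 39.59 dark range 34.0 46.1
side 0.12 56 w-ang 39.54 dark range 30.0 45.9
side 0.128 65 w-ang 39.41 dark range 30.9 45.8
side 0.136 62 w-ang 39.75 dark range 33.9 45.2
side 0.144 55 w-ang 39.89 dark range 35.8 44.3
scene 0.03 7 w-ang 36.66 dark range 30.8 41.5
scene 0.045 13 w-ang 38.12 dark range 28.4 47.1
scene 0.06 18 w-ang 38.18 dark range 27.2 49.6
scene 0.075 18 w-ang 37.78 dark range 27.6 46.5
scene 0.112 16 w-ang 37.24 dark range 27.3 46.6
scene 0.12 16 w-ang 39.25 dark range 30.2 47.9
scene 0.128 18 w-ang 38.22 dark range 27.5 48.7
scene 0.136 20 w-ang 40.46 dark range 29.4 49.7
scene 0.144 14 w-ang 44.94 dark range 37.7 50.0
```

View pics/rect.png

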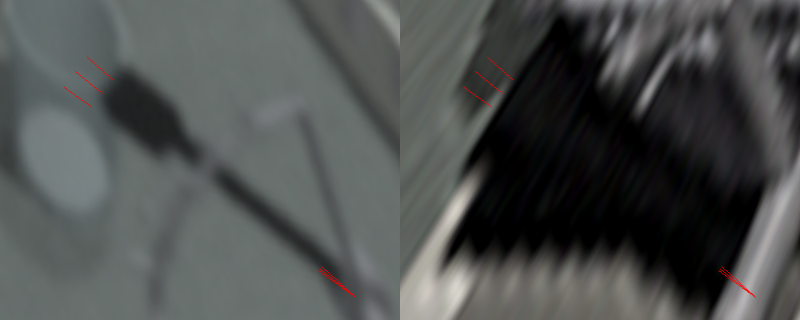

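```bash
python3 -m creep '[[0,-0.004,0,0,0,0,1],[0.0003,-0.012,0,0,0,0,1],[0.001,-0.0235,0,0,0,0,1],[0.003,-0.035,0,0,0,0,1],[0.005,-0.047,0,0,0,0,1],[0.0077,-0.058,0,0,0,0,1],[0.01,-0.066,0,0,0,0,1],[0.011,-0.0695,0,0,0,0,1]]'; python3 -c "
from h import *
st()
c=snap('side');d=snap('scene')
a=cv2.cvtColor(c['img'],cv2.COLOR_RGB2BGR)[150:380,210:410];b=cv2.cvtColor(d['img'],cv2.COLOR_RGB2BGR)[60:290,80:280]
cv2.imwrite('pics/p6.png',cv2.resize(np.hstack([a,b]),None,fx=2,fy=2,interpolation=cv2.INTER_CUBIC))"
```

```text
time_s: 13.72
tcp_pos: [0.494, -0.1505, 0.1924]
ee_rot: [[0.981, -0.003, 0.193], [-0.193, 0.0, 0.981], [-0.003, -1.0, -0.0]]
force: [-4.9, -0.3, -1.8]
grip_width: 0.0105
t 13.72 tcp [ 0.494  -0.1505  0.1924] F [-4.9 -0.3 -1.8] M [-0.04  1.15 -0.12] w 0.0105 q [-29.3  12.5  94.4  -0.1  73.3 -18.1]
```

View pics/p6.png

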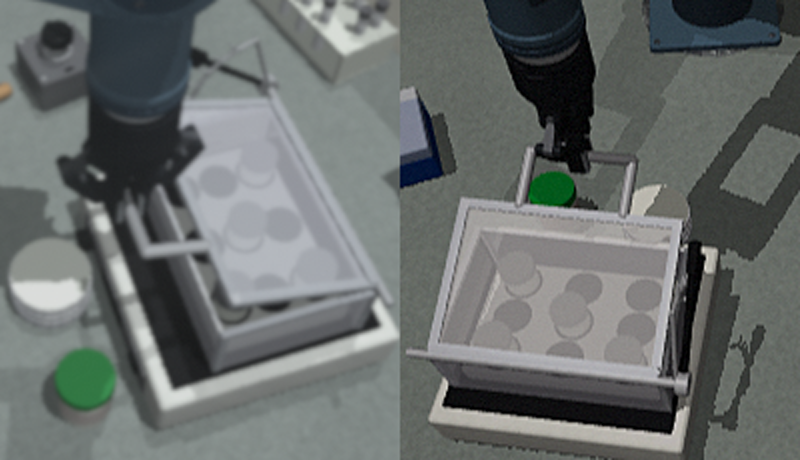

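```bash
python3 -m creep '[[0.0026,-0.0074,0,0,0,0,1],[0.007,-0.0184,0,0,0,0,1],[0.0118,-0.029,0,0,0,0,1],[0.0172,-0.0396,0,0,0,0,1],[0.0232,-0.05,0,0,0,0,1],[0.0275,-0.0563,0,0,0,0,1],[0.03,-0.06,0,0,0,0,1],[0.03,-0.06,0,0,0,0,1]]'; python3 -c "
from h import *
st()
c=snap('side');d=snap('scene');w=snap('wrist','w8.png')
a=cv2.cvtColor(c['img'],cv2.COLOR_RGB2BGR)[150:380,210:410];b=cv2.cvtColor(d['img'],cv2.COLOR_RGB2BGR)[60:290,80:280]
cv2.imwrite('pics/p7.png',cv2.resize(np.hstack([a,b]),None,fx=2,fy=2,interpolation=cv2.INTER_CUBIC))"
```

```text
time_s: 14.48
tcp_pos: [0.5223, -0.1562, 0.253]
ee_rot: [[0.981, -0.005, 0.193], [-0.193, -0.0, 0.981], [-0.005, -1.0, -0.001]]
force: [-12.9, 0.7, 5.7]
grip_width: 0.0105
t 14.48 tcp [ 0.5223 -0.1562  0.253 ] F [-12.9   0.7   5.7] M [ 0.12  2.23 -0.02] w 0.0105 q [-28.3  13.2  84.8  -0.1  82.2 -17.1]
```

View pics/p7.png

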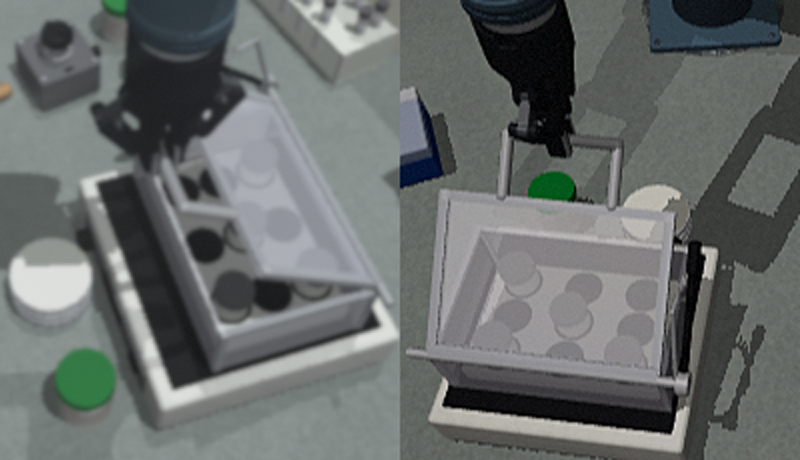

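View pics/w8.png

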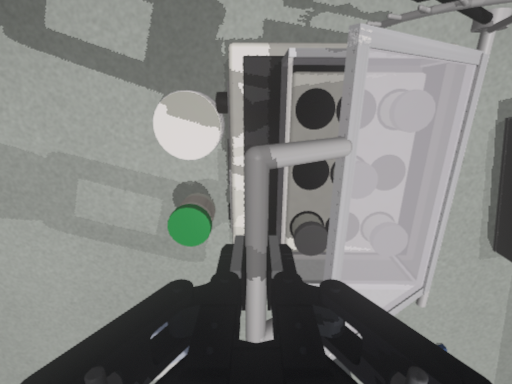

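```bash
cat >> h.py <<'E'
def flapang(c,n,plot=False):
    L=loc(cloud(c)).reshape(-1,3)
    m=(abs(L[:,1])<.115)&(L[:,0]<-.01)&(L[:,0]>-.15)&(L[:,2]>.01)
    a=np.arctan2(L[:,2],-L[:,0])
    m&=(a>np.deg2rad(25))&(a<np.deg2rad(55))
    Q=L[m]
    # robust line fit z=k*(-x)+b
    from scipy.stats import theilslopes
    i=np.random.default_rng(0).choice(len(Q),min(len(Q),1500),replace=False)
    k=theilslopes(Q[i,2],-Q[i,0]); A=np.deg2rad(0)
    for _ in range(3):
        res=Q[:,2]-(k[0]*-Q[:,0]+k[1]); g=abs(res)<.006
        p=np.polyfit(-Q[g,0],Q[g,2],1); k=p
    print(n,'n',g.sum(),'flap angle',np.rad2deg(np.arctan(k[0])).round(2),'intercept',k[1].round(4))
E
python3 - <<'E'
from h import *
for n in ['scene','side','wrist']: flapang(load(n),n)
E
```

```text
scene n 8717 flap angle 34.52 intercept 0.0027
side n 4297 flap angle 34.42 intercept 0.0039
wrist n 29687 flap angle 34.36 intercept 0.0032
```

```bash
python3 - <<'E'
from h import *
A={}
for n in ['scene','side']:
    cs=[snap(n) for _ in range(6)]
    c=dict(cs[0]); z=np.stack([k['z_map'] for k in cs]); c['z_map']=np.median(z,0); np.savez('pics/avg_%s.npz'%n,**c)
    print(n,'noise',np.std(z,0)[100:300,100:300].mean())
    L=loc(cloud(c)); g=c['img'].max(-1)
    S=np.full((560,800,3),255,np.uint8); k=np.deg2rad(38)
    m=(L[...,1]>.08)&(L[...,1]<.16)&(L[...,2]>-.02)&(L[...,0]>-.2)&(L[...,0]<.04)
    for (x,y,zz),gg in zip(L[m],g[m]):
        s=-x*np.cos(k)+zz*np.sin(k); p=zz*np.cos(k)+x*np.sin(k)
        col=(200,150,0) if y<.122 else ((0,0,0) if gg<70 else (0,140,255))
        cv2.circle(S,(int(40+s*4000),int(280-p*4000)),2,col,-1)
    cv2.line(S,(0,280),(800,280),(0,0,255),1)
    cv2.imwrite('pics/rot_%s.png'%n,S)
E
```

```text
scene noise 0.009413793
side noise 0.011677337
```

View pics/rot_scene.png

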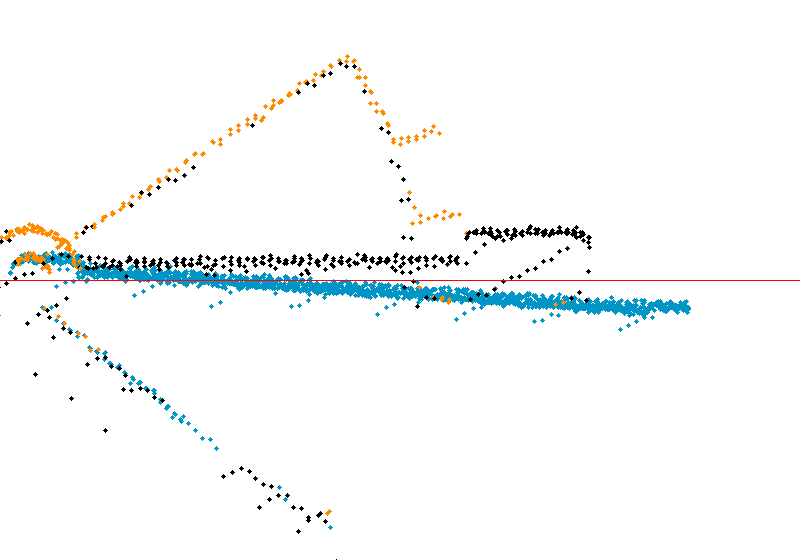

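View pics/rot_side.png

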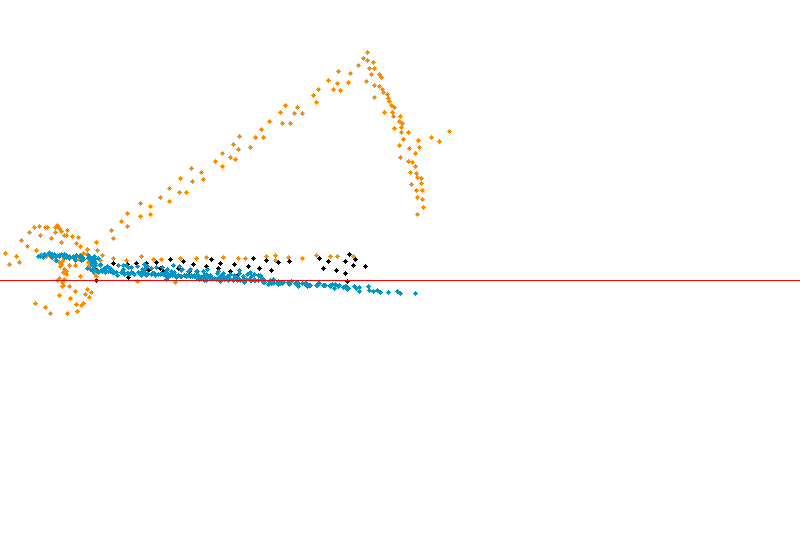

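```bash
cat >> h.py <<'E'
def armfit(c,n):
    from scipy.stats import theilslopes
    L=loc(cloud(c)); k=np.deg2rad(38); s=-L[...,0]*np.cos(k)+L[...,2]*np.sin(k); p=L[...,2]*np.cos(k)+L[...,0]*np.sin(k)
    y=L[...,1]
    for nm,m in [('arm',(y>.125)&(y<.16)&(s>.015)&(s<.095)&(p>.0005 if n=='scene' else p>-.001)&(p<.008)),('ptr',(y>.125)&(y<.16)&(s>.108)&(s<.136)&(p>.008)&(p<.018)),('flap',(abs(y)<.115)&(s>.02)&(s<.16)&(p>-.02)&(p<.012))]:
        if m.sum()<10: continue
        S,Pp=s[m],p[m]
        if len(S)>1500: i=np.random.default_rng(0).choice(len(S),1500,replace=False); S,Pp=S[i],Pp[i]
        t=theilslopes(Pp,S); 
        for _ in range(3):
            r=p[m]-(t[0]*s[m]+t[1]); g=abs(r)<.004; t=np.polyfit(s[m][g],p[m][g],1)
        print(n,nm,m.sum(),'angle',(38+np.rad2deg(np.arctan(t[0]))).round(2),'off mm',(t[1]*1000).round(2))
E
python3 - <<'E'
from h import *
for n in ['scene','side']: armfit(dict(np.load('pics/avg_%s.npz'%n)),n)
E
```

```text
scene arm 172 angle 38.5 off mm 3.9
scene ptr 82 angle 38.25 off mm 11.22
scene flap 8208 angle 34.34 off mm 2.25
side arm 69 angle 38.92 off mm 3.34
side flap 3813 angle 34.24 off mm 3.11
```

```bash
python3 -m creep '[[0.001,-0.003,0,0,0,0,1],[0.003,-0.006,0,0,0,0,1],[0.005,-0.009,0,0,0,0,1],[0.007,-0.012,0,0,0,0,1],[0.008,-0.014,0,0,0,0,1],[0.0082,-0.0145,0,0,0,0,1],[0.0082,-0.0145,0,0,0,0,1],[0.0082,-0.0145,0,0,0,0,1]]'; python3 -m creep '[[0,0,0,0,0,0,1],[0,0,0,0,0,0,1],[0,0,0,0,0,0,1],[0,0,0,0,0,0,1],[0,0,0,0,0,0,1],[0,0,0,0,0,0,1],[0,0,0,0,0,0,1],[0,0,0,0,0,0,1]]'; python3 - <<'E'
from h import *
st()
for n in ['scene','side']:
    cs=[snap(n,'f_%s.png'%n) for _ in range(6)]
    c=dict(cs[0]); c['z_map']=np.median(np.stack([k['z_map'] for k in cs]),0); np.savez('pics/avg_%s.npz'%n,**c); armfit(c,n)
flapang(snap('wrist','w9.png'),'wrist')
E
```

```text
time_s: 15.9
tcp_pos: [0.5317, -0.1581, 0.2664]
ee_rot: [[0.981, -0.002, 0.193], [-0.193, -0.0, 0.981], [-0.002, -1.0, -0.001]]
force: [-6.3, -0.2, 0.8]
grip_width: 0.0104
time_s: 16.57
tcp_pos: [0.5317, -0.1582, 0.2663]
ee_rot: [[0.981, -0.003, 0.193], [-0.193, -0.0, 0.981], [-0.002, -1.0, -0.001]]
force: [-5.5, -1.5, 1.7]
grip_width: 0.0103
t 16.57 tcp [ 0.5317 -0.1582  0.2663] F [-5.5 -1.5  1.7] M [-0.08  1.14 -0.02] w 0.0103 q [-28.   13.8  82.3  -0.1  84.1 -16.9]
scene arm 172 angle 38.68 off mm 3.82
scene ptr 83 angle 38.56 off mm 10.43
scene flap 8257 angle 38.67 off mm 2.46
side flap 3337 angle 38.61 off mm 2.98
wrist n 25476 flap angle 38.73 intercept 0.0032
```

The flap reads 38.6–38.7° on all three cameras, and the index arm reads 38.6–38.7° in the same frames. I'll take a last look at the bystanders and the stop head before handing in.

```bash
python3 - <<'E'
from h import *
a=cv2.imread('pics/scene0.png');b=cv2.imread('pics/f_scene.png')
cv2.imwrite('pics/fin.png',np.vstack([a[60:290,60:460],b[60:290,60:460]]))
P=cloud(dict(np.load('pics/avg_scene.npz')))
for n,(u,v) in {'jar_a':(347,247)}.items(): print(n,P[v,u].round(3))
Q=P[180:240,295:350].reshape(-1,3); rib=Q[Q[:,2]>.1015]; print('rib',len(rib),cv2.minAreaRect((rib[:,:2]*1000).astype(np.float32)) if len(rib)>4 else '')
H=Q[(Q[:,2]>.09)&(Q[:,2]<.101)]; print('head z',np.median(H[:,2]).round(4))
st()
E
```

```text
jar_a [0.707 0.218 0.069]
rib 42 ((592.0355834960938, 180.72802734375), (7.689464569091797, 33.04825210571289), 25.2051944732666)
head z 0.0965
t 17.22 tcp [ 0.5316 -0.1581  0.2663] F [-6.6 -1.4  2.1] M [-0.13  1.09 -0.09] w 0.0107 q [-28.   13.8  82.3  -0.1  84.1 -16.9]
```

View pics/fin.png

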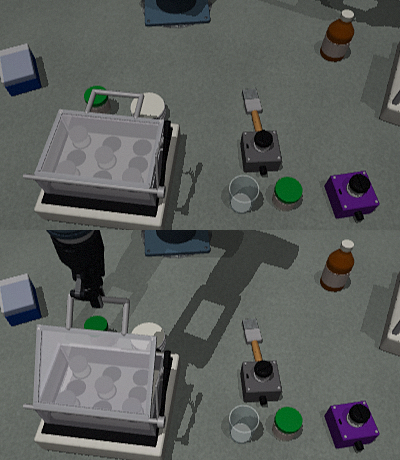

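View pics/f_side.png

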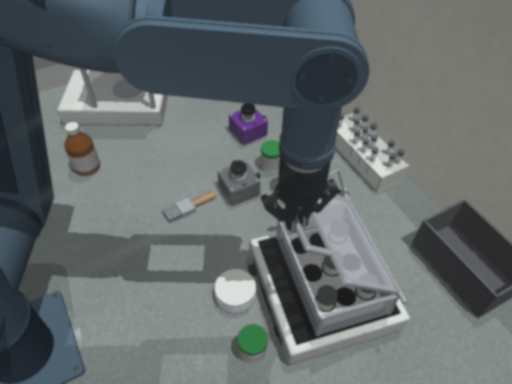

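The before and after scene views show nothing displaced: beaker (244,195), jar_a (288,192), brush, dishes and the purple box are where they were. The flap is raised in line with the index arm and the fingers are on its bar. I'm handing in now, still holding.

```bash
python3 -c "
from h import *
print(job.close_job()); st()"
```

```text
the job is handed in; nothing more can be done
None
the job is handed in; nothing more can be done
```

The job was handed in at about 17 s of the 66 s allowed, with the fingers still holding the flap in line with the index arm.

- **Press:** I pushed the button down with shut fingers until the force rose to 18 N against its stop. The head dropped from 98.5 to 91.7 mm and came back up to 98.5 mm.
- **Reset:** I gripped the head and turned it clockwise until the torque rose to 0.32 N m at its stop. The rib had turned about 62.5° (the stop is at 63°), and a later scene view showed it unchanged.
- **Flap:** I lifted it by the bar with a grip force of 35 N. The last checks read the flap at 38.6–38.7° on all three cameras. The index arm read 38.6–38.7° in the last scene frames.
- **At hand-in:** the pose was steady and the load on the tool was about 7 N. The index arm and the bystanders looked unmoved.

**What disagreed:**
- The closed fingertips sat about 16 mm behind the reported TCP instead of 11 mm ahead, so my first two presses stopped above the button. I worked from the measured tip after that.
- The scene and side cameras differed by up to 7 mm in position, so I took positions from the wrist camera and compared angles within the same frame.
- Single index arm readings over the run spread from 38.3 to 38.9°. The side camera could no longer see the arm at the end.

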